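# Draw a sunken vial from an angled block with spring tongs

### The job

A blue-capped vial has sunk deep in the leaning pocket of the white tube block. Slide the orange guard fully aside, then use the spring tongs from the blue holder to grip the vial by its cap and draw it right out of the pocket, without touching it with your fingers. Set it down gently, standing upright in the white tray, then put the tongs back upright in their holder, without disturbing the tube rack, the amber bottle or the beaker.

Things in the scene. Friction and masses are not known exactly. Their poses are not given: they have to be found in the camera images.
- block: Fixed white and aluminium tube block, base about 170 x 205 mm, highest part (the guard's knob) 200 mm. Origin on the bench straight below the pocket mouth's centre; z up, x away from the robot, y along the guard's slide. A white housing stands on its +y side, to y = 153 mm; the sloping face over all of it rises from 145 mm high in front to 180 mm behind.
- pocket (a point): Centre of the pocket mouth, 160 mm above the bench, in the flat face round it. z points out along the pocket's axis, 30 deg from vertical, leaning towards the block's -x; y is the block's y. The pocket is a rectangular well 36 mm (x) by 68 mm (y), 132 mm deep; its lowest 46 mm are narrowed to 32 mm along y.
- guard (a joint): Slide of the orange guard plate (60 x 86 x 5 mm, on the face round the mouth, its top 6.5 mm above it): 0 = centred over the mouth, grows as it slides along the block's +y to its stop at 0.085 m; the mouth is quite clear above 0.077. Friction about 2 N; it stays where it is left.
- guard_knob (a point): Centre of the black upright knob on the guard: 30 mm (pocket x) x 18 mm (pocket y) x 30 mm high along the pocket's z; the knob's top is 36.5 mm above the face round the mouth. With the guard at 0 the knob stands 25 mm to +y of the pocket axis.
- vial: Amber vial with a blue cap, 70 mm long, 45 to 80 g. Origin at the centre of its flat base, z along it to the cap. Body 28 mm diameter and 52 mm long, then the cap, 26 mm diameter and 18 mm long. It starts on the pocket's floor, leaning on the pocket's -x wall, so its cap top is 62 mm below the mouth.
- tongs: Steel spring tongs like big tweezers, 160 mm tall, 220 g, standing tips down in the holder. Origin midway between the lower ends of the tips, z up along the tongs, y the line along which they close. Two flat rubber-tipped jaws, 20 mm wide (x), 6 mm thick, hinged together at the top; free, the tips stand 46 mm apart inside, 58 mm outside. One jaw is rigid with this frame.
- tongs_grip (a point): Where to squeeze: on the tongs' axis 117 mm above the tips, midway between the black rubber grip pads (z 94 to 140 mm, about 56 mm over both along y when free, 50 mm when the tips hold the vial's cap). The tongs' top is 43 mm above it. They spring open when let go: about 5 N on the pads to start closing, 20 to 25 N to close to the cap. Held at 54 mm they can be carried still open.
- holder: Fixed blue upright holder for the tongs, 36 (x) x 84 (y) x 85 mm high, walls and floor 4 mm, so 28 x 76 mm inside, on a 70 x 110 x 4 mm foot. Origin on the bench under its centre. The tongs stand in it with their y along its y (either way round).
- tray: Fixed empty white tray, 120 (x) x 100 (y) x 24 mm high, walls and floor 4 mm. Origin on the bench under its centre.
- tube_rack: Loose blue rack full of capped tubes, 90 x 150 x 103 mm. Origin under its centre.
- amber_bottle: Loose amber bottle, 66 mm diameter, 140 mm tall. Origin under its centre.
- beaker: Loose glass beaker, 68 mm diameter, 85 mm tall. Origin under its centre.
Things that resemble listed ones, but are neither listed nor needed, are in the scene too. Leave any turquoise look-alike of the holder alone. There is more than one size of the tongs; the one meant has the size given above.

How it is judged:
By the outcome, as a careful person would: the job done as asked, in the order asked, and still so for the second after the job is handed in, with the robot touching nothing.
It also fails if it takes over 72 s, if anything falls off the work surface, if the arm or the gripper's body presses on something with over 40 N, if the wrist force passes 120 N, or if a joint passes its speed limit or range.

### The arm

A 7-joint arm with a two-finger parallel gripper is mounted at the origin on the work surface. World frame = base frame: x ahead of the robot, y to its left, z up, the work surface at z = 0. Lengths are in m, angles in rad, forces in N, time in s.
With the tool pointing down it reaches from about 0.4 to 0.85 m from the base axis. Payload 4.5 kg.
Tool frame: the origin (TCP) lies between the finger pads; the fingertips stand 19 mm ahead of it and the grasp point (between the pads) is the TCP (r.tips_ahead is the distance from the TCP to the fingertips, in m); z points along the fingers, y is the line along which they close (so a half turn about z gives the same grasp; the last joint's range is limited). The gripper opens to 88 mm and grips with 3 to 60 N. Pads are 18 mm wide; open, the fingers measure 123 mm over their backs; the gripper's body (75 mm by 187 mm) begins 45 mm behind the grasp point.
Start: joints at [1.23, 0.689, -0.195, 1.565, 0.157, 0.902, -0.215], TCP at [0.229, -0.582, 0.234] pointing down, gripper open.
Joint ranges: [-3.01, 3.01], [-0.46, 2.08], [-1.47, 1.51], [0.13, 2.56], [-1, 4.14], [0.04, 2.09], [-2.66, 2.66]. Speed limits (rad/s): [2.57, 2.57, 3.14, 3.14, 3.14, 3.14, 3.14].

### API

Orientations are given as a unit quaternion [x, y, z, w].
In Python, from plant import r, cams, models gives the robot as it stands. The module is installed in compiled form; this text tells all that it offers.
- The arm moves only by the tool jog_arm, never from a script. Its arguments are lists of equal length, an entry for each row: "turn": the turn, a rotation vector about the tool's x, y, z in rad, a list of three; "translation": the shift along the tool's x, y, z in m, a list of three; "grip": the closure, from 0 (fully open) to 1 (shut). In form: {"turn": [[ax, ay, az], ...], "translation": [[tx, ty, tz], ...], "grip": [grip, ...]}. A call has 1 to 20 rows; each row is the pose to reach, as a shift and turn from the pose commanded when the call began, along the tool's axes at that moment; what a row does not reach only later rows make up. A row lasts 1/8 s, in which the tool goes at most 62.5 mm and 10.7 degrees, less where a joint would pass 70% of its speed; a pose out of reach is approached as far as the arm can. A call with a gripper value outside its range is refused whole. The fingers move at their own pace and stop on an object; "force" is the grip in N (left out, the last holds). Time passes only in rows, so rows that repeat a pose let the fingers close. It gives the time, the measured TCP pose, the force, the opening and the grip force at its end, in the units of the state.
- r.get_state(): the state, without advancing time (a new reading comes with each control period).
- cams.snapshot(name): name is "side" or "top"; returns the picture (480x640x3 uint8, red, green, blue); there is no depth.
- cams.camera_params(name): a dict with "fx", "fy", "cx", "cy" (pixels), "eye" and "orientation" of the camera in the world. Camera axes: x right, y up, looking along -z (the intrinsics and any distortion apply to the point x, -y, -z); pixel columns grow to the right and rows downward; lengths in m; the calibration is good to about 2 mm. A picture is of the moment at which its call begins. camera_params takes no time and is no camera call.
- r.finish_job(): hands the job in; it is judged then, once.
Trained networks look in the newest picture that a camera, given by its name, has taken for a name from the list of things; names that differ only in an ending like _2 or _b are one class to them, and where a whole thing is asked for, a point or a joint stands for the part that bears it (a point fixed in the world has none). Each returns a list of dicts, best first, with "p" (0 to 1); they miss things now and then, are a little off and sometimes report something else, mostly with a low value. They report only what shows in the picture. A call takes as long as a camera call. They do not tell look-alikes from the thing itself.
- models.find_in(camera, name): "position" ([x, y, z] in m, in world coordinates, good to about 4 mm: the middle of the surface that is visible of it).
- models.masks_of(camera, name): "pixels" (480x640 bool, what is visible of it).
- models.place_of(camera, name): "position" ([x, y, z] in m, in world coordinates, good to about 4 mm: a listed point, or the origin of a listed thing).
The state is a dict: "clock": time; "q": joint angles; "qd": joint speeds; "joint_torque": joint torques, N m; "tool_pos": TCP position; "eef_rot": TCP orientation; "contact_force": force on the tool from outside, world axes, zero at the start; "moment": the same for the moment, N m; "opening": opening from 0.0 (shut) to 1.0 (fully open); "finger_force": force on a finger pad.
Only numpy, scipy, OpenCV 4.12 (cv2) and the standard library are available. Lean on these libraries where they do the work, as an engineer would, in place of code of your own. Each camera call takes 0.05 s, during which the arm holds its last target. There are 200 camera calls.

## Working session

There is one attempt and no reset: what is moved stays moved. The work goes in short steps, Python scripts to look and compute and a tool call to move; the robot and the scene stay as the last step left them, time stands still between calls to the robot, and variables do not carry over. Pictures are saved under pics/ and viewed, at most 13 in all, crops included, and the job is handed in when it is done.

Besides the shell and the picture viewer there is one more tool, called after "Request:" as name(argument=value, ...), one argument or row to a line, values as JSON. jog_arm: Moves the arm, as the interface text tells. Its arguments: {"type":"object","properties":{"turn":{"type":"array"},"translation":{"type":"array"},"grip":{"type":"array"},"force":{"type":"number"}},"required":["turn","translation","grip"]}

```bash
mkdir -p pics; ls
python3 - <<'E'
from plant import r,cams,models
import cv2,numpy as np
s=r.get_state();print(s)
for c in ["side","top"]:
    im=cams.snapshot(c);cv2.imwrite(f"pics/{c}0.png",im[:,:,::-1])
    p=cams.camera_params(c);print(c,p)
    for n in ["block","pocket","guard_knob","guard","vial","tongs","tongs_grip","holder","tray","tube_rack","amber_bottle","beaker"]:
        try: print(n,[(np.round(d["position"],3).tolist(),round(d["p"],2)) for d in models.place_of(c,n)])
        except Exception as e: print(n,e)
print(r.get_state()["clock"])
E
```

```text
pics
{'clock': 0.0, 'q': array([ 1.22980472,  0.68998731, -0.19451139,  1.56633356,  0.1573016 ,
        0.90248628, -0.21509349]), 'qd': array([ 0.00248751,  0.00148981, -0.00012228, -0.00071172,  0.00056958,
       -0.00051809, -0.00025601]), 'joint_torque': array([ 3.01371711e-04, -5.27562082e+01, -1.26690287e+00, -1.53426611e+01,
       -5.26867993e-02,  6.51384107e-03,  1.58420467e-04]), 'tool_pos': array([ 0.22851915, -0.58104339,  0.23291068]), 'eef_rot': array([ 9.82484066e-01,  1.86344384e-01, -2.34609261e-04, -8.80756441e-04]), 'contact_force': array([ 0.8928283 , -0.62651267,  0.25965874]), 'moment': array([-0.01661483, -0.0071756 , -0.01435076]), 'finger_force': 0.0, 'opening': 1.000440233615624}
side {'fx': 583.0133638420783, 'fy': 583.0133638420783, 'cx': 323.9610131497523, 'cy': 233.88919121276888, 'eye': array([0.30417412, 1.10408407, 0.86129601]), 'orientation': array([-0.04584149,  0.48060338,  0.87163464, -0.08468768])}
block [([0.591, 0.016, 0.003], 0.89)]
pocket [([0.581, 0.017, 0.161], 0.86), ([0.712, 0.199, -0.0], 0.3)]
guard_knob [([0.576, 0.055, 0.178], 0.66)
[... 623 characters left out ...]
9554, -0.01255026,  1.392921  ]), 'orientation': array([ 0.04118927, -0.04976923, -0.70068533,  0.71053961])}
block [([0.583, 0.016, 0.003], 0.73), ([0.584, 0.007, 0.166], 0.47)]
pocket [([0.585, 0.011, 0.162], 0.72)]
guard_knob [([0.576, 0.05, 0.175], 0.71)]
guard it knows: amber_bottle, beaker, block, guard_knob, holder, pocket, tongs, tongs_grip, tray, tube_rack, vial
vial []
tongs [([0.467, -0.299, 0.002], 0.72), ([0.585, -0.266, -0.0], 0.57)]
tongs_grip [([0.471, -0.3, 0.123], 0.84), ([0.582, -0.267, 0.08], 0.58)]
holder [([0.471, -0.304, -0.002], 0.87)]
tray [([0.441, 0.294, -0.001], 0.8)]
tube_rack []
amber_bottle [([0.614, 0.308, -0.0], 0.88)]
beaker [([0.71, 0.2, -0.002], 0.68)]
1.2
```

View pics/top0.png

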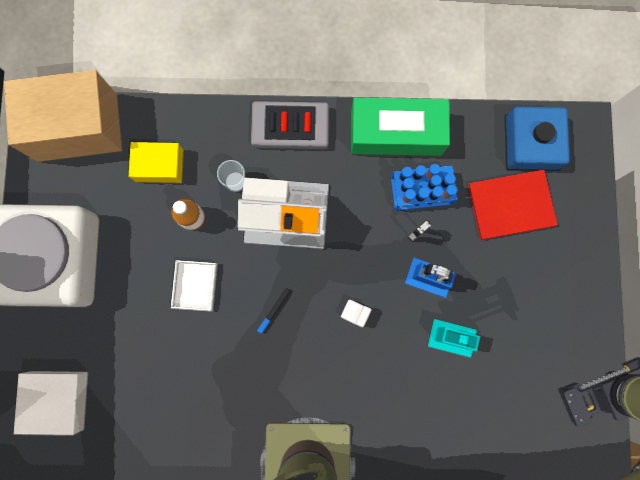

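View pics/side0.png

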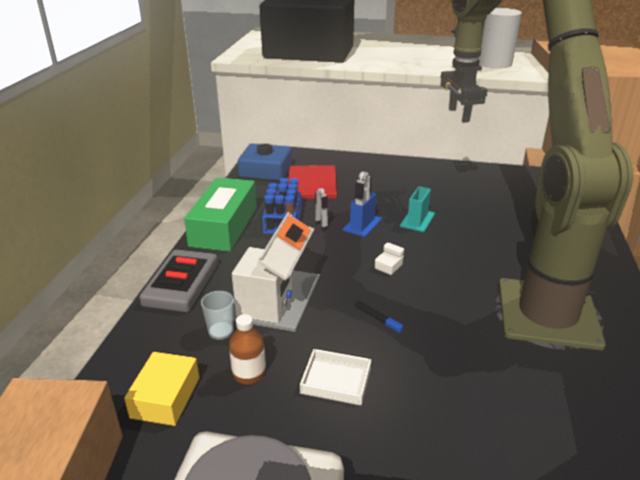

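Top view: wanted tongs stand in the blue holder at about (436,272). Look-alikes: the smaller tongs standing loose at (421,230), and the turquoise holder at (455,338). The block's knob is at (288,221), orange guard (300,220), tray (194,286), bottle (187,213), beaker (231,176) and rack (424,188). The 3D estimates agree with this picture. Next come rectified close crops for the yaws.

```bash
cat > h.py <<'E'
import numpy as np,cv2
from scipy.spatial.transform import Rotation as R
from plant import r,cams,models
def P(c):
    p=cams.camera_params(c);M=R.from_quat(p["orientation"]).as_matrix()@np.diag([1,-1,-1])
    K=np.array([[p["fx"],0,p["cx"]],[0,p["fy"],p["cy"]],[0,0,1]]);return K,M,np.array(p["eye"])
def proj(c,X):
    K,M,e=P(c);u=(K@M.T@(np.atleast_2d(X)-e).T).T;return u[:,:2]/u[:,2:]
def ray(c,uv,z):
    K,M,e=P(c);d=M@np.linalg.inv(K)@np.array([uv[0],uv[1],1]);return e+d*(z-e[2])/d[2]
def rect(c,im,x,y,z,w=0.13,n=390):
    """square crop of plane z, up=+x, left=+y"""
    W=[(x+w,y+w,z),(x+w,y-w,z),(x-w,y-w,z),(x-w,y+w,z)]
    H=cv2.getPerspectiveTransform(proj(c,np.array(W)).astype(np.float32),np.float32([[0,0],[n,0],[n,n],[0,n]]))
    return cv2.warpPerspective(im,H,(n,n))
E
python3 - <<'E'
from h import *
im=cv2.imread("pics/top0.png");
a=rect("top",im,.469,-.301,.085,.1);b=rect("top",im,.583,.04,.0,.16)
cv2.imwrite("pics/m1.png",np.hstack([a,b]))
hsv=cv2.cvtColor(im,cv2.COLOR_BGR2HSV)
def rectof(mask,z,lab):
    cs,_=cv2.findContours(mask.astype(np.uint8),0,1);c=max(cs,key=cv2.contourArea)
    W=np.array([ray("top",q[0],z)[:2] for q in c]).astype(np.float32)
    print(lab,cv2.minAreaRect(W*1000))
h,s,v=cv2.split(hsv)
m=(h>5)&(h<22)&(s>180)&(v>150)
roi=np.zeros_like(m);roi[190:250,240:330]=1
rectof(m&roi,.165,"guard")
roi[:]=0;roi[255:305,400:470]=1
rectof((h>100)&(h<125)&(s>120)&roi,.0,"holderfoot")
roi[:]=0;roi[255:320,165:222]=1
rectof((v>150)&(s<60)&roi,.024,"tray")
E
```

```text
guard ((583.635009765625, 25.78049087524414), (84.18890380859375, 56.95771789550781), 86.42731475830078)
holderfoot ((467.6575622558594, -307.3321838378906), (117.21711730957031, 72.3880615234375), 70.95123291015625)
tray ((438.17852783203125, 292.4808349609375), (103.20454406738281, 121.17186737060547), 86.75408935546875)
```

View pics/m1.png

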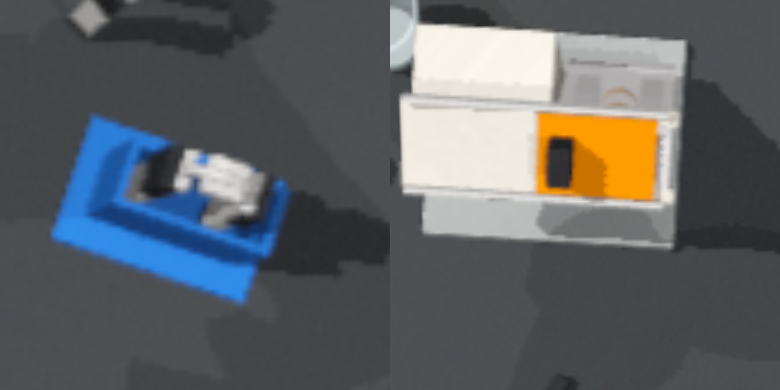

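Left crop: the tongs stand in the blue holder, whose yaw is about -19°. Right crop: the block has a yaw of about -3°, and the guard starts about 12 mm towards +y with its black knob upright. The housing edge puts the pocket at (0.585, 0.0135). Next I compute the moves.

```bash
cat >> h.py <<'E'
BY=np.radians(-3.2);PK=np.array([.585,.0135,.160]);HY=np.radians(-18.8)
Rb=R.from_euler('z',BY).as_matrix()
Rp=Rb@R.from_euler('y',-30,degrees=True).as_matrix()   # pocket frame
def pk(x,y,z): return PK+Rp@np.array([x,y,z])
flip=np.diag([1,-1,-1.])
Tp=Rp@flip                      # tool along pocket axis
def Tv(yaw): return R.from_euler('z',yaw).as_matrix()@flip
def rel(goals,frm=None):
    s=r.get_state();p0,R0=(s["tool_pos"],R.from_quat(s["eef_rot"]).as_matrix()) if frm is None else frm
    print("clock",round(s["clock"],2),"pos",p0.round(4),"F",s["contact_force"].round(1),"open_mm",round(s["opening"]*88,1),"ff",round(s["finger_force"],1))
    for p,T in goals:
        print("to",np.round(p,3),"turn",R.from_matrix(R0.T@T).as_rotvec().round(3),"tr",(R0.T@(p-p0)).round(4), "dist",np.linalg.norm(p-p0).round(3))
E
python3 - <<'E'
from h import *
g=.0123
rel([(pk(0,.025+g,.13),Tp),(pk(0,.025+g,.032),Tp),(pk(0,.110,.032),Tp)])
rel([(pk(0,.025+g,.032),Tp),(pk(0,.113,.032),Tp),(pk(0,.110,.15),Tp)],(pk(0,.025+g,.13),Tp))
E
```

```text
clock 1.2 pos [ 0.2289 -0.5816  0.2337] F [-0.6 -0.1  0.3] open_mm 87.7 ff 0.0
to [0.522 0.054 0.273] turn [-0.113  0.515  0.421] tr [ 0.5058 -0.4844 -0.0389] dist 0.701
to [0.571 0.052 0.188] turn [-0.113  0.515  0.421] tr [ 0.5503 -0.464   0.046 ] dist 0.721
to [0.575 0.124 0.188] turn [-0.113  0.515  0.421] tr [ 0.5807 -0.5301  0.046 ] dist 0.788
clock 1.2 pos [0.5222 0.0544 0.2726] F [-0.6 -0.1  0.3] open_mm 87.7 ff 0.0
to [0.571 0.052 0.188] turn [0. 0. 0.] tr [-0.    -0.     0.098] dist 0.098
to [0.575 0.127 0.188] turn [0. 0. 0.] tr [-0.     -0.0757  0.098 ] dist 0.124
to [0.516 0.128 0.29 ] turn [0. 0. 0.] tr [ 0.     -0.0727 -0.02  ] dist 0.075
```

Request:
jog_arm(
  turn=[
    [0, 0, 0],
    [0, 0, 0.1],
    [-0.113, 0.515, 0.421],
    [-0.113, 0.515, 0.421],
    [-0.113, 0.515, 0.421],
    [-0.113, 0.515, 0.421],
    [-0.113, 0.515, 0.421],
    [-0.113, 0.515, 0.421],
    [-0.113, 0.515, 0.421],
    [-0.113, 0.515, 0.421],
    [-0.113, 0.515, 0.421],
    [-0.113, 0.515, 0.421],
    [-0.113, 0.515, 0.421],
    [-0.113, 0.515, 0.421],
    [-0.113, 0.515, 0.421],
    [-0.113, 0.515, 0.421],
    [-0.113, 0.515, 0.421],
    [-0.113, 0.515, 0.421],
    [-0.113, 0.515, 0.421],
  ],
  translation=[
    [0, 0, -0.06],
    [0.04, -0.04, -0.1],
    [0.506, -0.484, -0.1],
    [0.506, -0.484, -0.1],
    [0.506, -0.484, -0.1],
    [0.506, -0.484, -0.1],
    [0.506, -0.484, -0.1],
    [0.506, -0.484, -0.1],
    [0.506, -0.484, -0.1],
    [0.506, -0.484, -0.1],
    [0.506, -0.484, -0.1],
    [0.506, -0.484, -0.1],
    [0.506, -0.484, -0.1],
    [0.506, -0.484, -0.039],
    [0.506, -0.484, -0.039],
    [0.506, -0.484, -0.039],
    [0.506, -0.484, -0.039],
    [0.506, -0.484, -0.039],
    [0.506, -0.484, -0.039],
  ],
  grip=[0, 0, 0, 0, 0, 0, 0, 0, 0, 0, 0, 0, 0, 0, 0, 0, 0, 0, 0],
  force=15,
)

```text
clock: 3.58
tool_pos: [0.5266, 0.0542, 0.2859]
eef_rot: [0.968, -0.029, 0.25, 0.009]
contact_force: [0.6, -0.3, -0.3]
opening: 1.003
finger_force: 0.0
```

Run:
```python
from h import *
g=.0123
rel([(pk(0,.025+g,.13),Tp),(pk(0,.025+g,.032),Tp),(pk(0,.113,.032),Tp)])
```

```text
clock 3.58 pos [0.5266 0.0542 0.2859] F [ 0.6 -0.3 -0.3] open_mm 88.2 ff 0.0
to [0.522 0.054 0.273] turn [ 0.005  0.018 -0.003] tr [-0.0103  0.0001  0.0095] dist 0.014
to [0.571 0.052 0.188] turn [ 0.005  0.018 -0.003] tr [-0.0085 -0.0004  0.1075] dist 0.108
to [0.575 0.127 0.188] turn [ 0.005  0.018 -0.003] tr [-0.0087 -0.0761  0.1071] dist 0.132
```

Request:
jog_arm(
  turn=[
    [0, 0, 0],
    [0, 0, 0],
  ],
  translation=[
    [0, 0, 0],
    [0, 0, 0],
  ],
  grip=[0, 0],
)

```text
clock: 3.82
tool_pos: [0.5268, 0.0551, 0.2857]
eef_rot: [0.968, -0.028, 0.25, 0.009]
contact_force: [0.3, -0.3, -0.4]
opening: 1.003
finger_force: 0.0
```

Run:
```python
from h import *
g=.0123
cams.snapshot("top")
for c in("top",):print([(np.round(d["position"],3),d["p"]) for d in models.place_of(c,"guard_knob")])
rel([(pk(0,.025+g,.032),Tp),(pk(0,.113,.032),Tp)])
```

```text
[(array([0.573, 0.053, 0.178]), 0.91)]
clock 3.92 pos [0.5268 0.0555 0.2855] F [ 0.1  0.6 -0.3] open_mm 88.0 ff 0.0
to [0.571 0.052 0.188] turn [ 0.004  0.019 -0.001] tr [-0.0084  0.0009  0.1071] dist 0.107
to [0.575 0.127 0.188] turn [ 0.004  0.019 -0.001] tr [-0.0085 -0.0748  0.1068] dist 0.131
```

Request:
jog_arm(
  turn=[
    [0.004, 0.019, 0],
    [0.004, 0.019, 0],
    [0.004, 0.019, 0],
    [0.004, 0.019, 0],
    [0.004, 0.019, 0],
    [0.004, 0.019, 0],
    [0.004, 0.019, 0],
    [0.004, 0.019, 0],
    [0.004, 0.019, 0],
  ],
  translation=[
    [-0.008, 0, 0.04],
    [-0.008, 0.001, 0.08],
    [-0.008, 0.001, 0.1],
    [-0.008, 0.001, 0.107],
    [-0.008, 0.001, 0.107],
    [-0.008, 0.001, 0.107],
    [-0.008, 0.001, 0.107],
    [-0.008, 0.001, 0.107],
    [-0.008, 0.001, 0.107],
  ],
  grip=[0, 0, 0, 0.5, 1, 1, 1, 1, 1],
  force=12,
)

```text
clock: 5.05
tool_pos: [0.5923, 0.0582, 0.2246]
eef_rot: [0.973, -0.029, 0.227, 0.013]
contact_force: [-0.4, 0.5, -0.2]
opening: 0.349
finger_force: 0.0
```

Run:
```python
from h import *
print(r.get_state()["q"].round(3))
rel([(pk(0,.0373,.032),Tp)])
```

```text
[-0.468  0.571  0.326  2.132 -1.     0.043 -0.868]
clock 5.05 pos [0.5923 0.0582 0.2246] F [-0.4  0.5 -0.2] open_mm 30.7 ff 0.0
to [0.571 0.052 0.188] turn [ 0.014  0.066 -0.   ] tr [-0.035   0.0074  0.024 ] dist 0.043
```

The wrist limits (q5 at -1, q6 near 0) block the descent. I'll identify the kinematics so I can choose the other wrist branch.

```bash
cat > data.py <<'E'
D=[([1.22980472,0.68998731,-0.19451139,1.56633356,0.1573016,0.90248628,-0.21509349],[0.22851915,-0.58104339,0.23291068],[9.82484066e-01,1.86344384e-01,-2.34609261e-04,-8.80756441e-04])]
E
python3 - <<'E'
from h import *
from data import D
import itertools
s=r.get_state();D.append((s["q"].tolist(),s["tool_pos"].tolist(),s["eef_rot"].tolist()))
open("data.py","w").write("D="+repr(D))
res=[]
for sg in itertools.product([1,-1],repeat=7):
    Ms=[]
    for q,p,o in D:
        q=np.array(q)*sg
        M=R.from_euler('ZYZYZYZ'[:3],q[:3])*R.from_euler('YZY',q[3:6])if 0 else R.from_rotvec([0,0,q[0]])*R.from_rotvec([0,q[1],0])*R.from_rotvec([0,0,q[2]])*R.from_rotvec([0,q[3],0])*R.from_rotvec([0,0,q[4]])*R.from_rotvec([0,q[5],0])*R.from_rotvec([0,0,q[6]])
        Ms.append(M)
    # tool = M * C ; C const; allow C about z
    Cs=[M.inv()*R.from_quat(d[2]) for M,d in zip(Ms,D)]
    res.append(((Cs[0].inv()*Cs[1]).magnitude(),sg,Cs[0].as_rotvec().round(3)))
res.sort(key=lambda t:t[0])
for t in res[:6]:print(t)
E
```

```text
(9.244391792544179e-09, (-1, 1, -1, 1, -1, 1, -1), array([-0.   ,  0.   ,  1.571]))
(0.46256221893207394, (1, 1, 1, 1, 1, 1, -1), array([ 2.000e-03, -4.000e-03, -2.751e+00]))
(0.5621131216204409, (1, 1, -1, 1, 1, 1, 1), array([ 0.129,  0.262, -2.007]))
(0.8201399385827218, (1, -1, 1, 1, -1, 1, 1), array([-1.614,  0.318, -1.892]))
(0.8336927434299439, (-1, 1, 1, 1, -1, 1, -1), array([-0.192,  0.18 ,  1.262]))
(0.8545052194367885, (1, 1, 1, 1, 1, 1, 1), array([ 0.003, -0.003, -2.321]))
```

```bash
cat > kin.py <<'E'
from h import *
from data import D
from scipy.optimize import least_squares
S=np.array([-1,1,-1,1,-1,1,-1]);C=R.from_rotvec([0,0,np.pi/2])
lo=np.array([-3.01,-.46,-1.47,.13,-1,.04,-2.66]);hi=np.array([3.01,2.08,1.51,2.56,4.14,2.09,2.66])
def frames(q):
    q=np.array(q)*S;M=R.identity();F=[]
    for i,a in enumerate(q):
        M=M*R.from_rotvec([0,a,0] if i%2 else [0,0,a]);F.append(M)
    return F
def cols(q):
    F=[M.as_matrix() for M in frames(q)]
    z=np.array([0,0,1.]);x=np.array([1.,0,0])
    return np.array([z,F[1]@z,F[3]@z,F[5]@z,F[2]@x,F[3]@x]).T  # d1,upper,fore,hand,elbow offs
A=np.vstack([cols(d[0]) for d in D]);b=np.concatenate([d[1] for d in D])
def fit(k): return np.linalg.lstsq(A[:,:k],b,rcond=None)[0]
L=fit(4)
def fk(q): return cols(q)[:,:4]@L,(frames(q)[-1]*C)
def ik(p,T,q0,reg=1e-3,m=.06):
    Rt=R.from_matrix(T)
    f=lambda q:np.r_[(fk(q)[0]-p)*10,(fk(q)[1].inv()*Rt).as_rotvec()*3,reg*(q-q0)]
    s=least_squares(f,np.clip(q0,lo+m,hi-m),bounds=(lo+m*.9,hi-m*.9));return s.x,np.linalg.norm(f(s.x)[:6])
E
python3 - <<'E'
from kin import *
print("L",L.round(4),"resid",(A[:,:4]@L-b).round(4))
rng=np.random.default_rng(0)
for nm,p in [("knob",pk(0,.0373,.032)),("knobend",pk(0,.113,.032)),("grasp",pk(-.004,0,.042)),("out",pk(-.004,0,.2))]:
    out=[]
    for T in (Tp,Tp@np.diag([-1,-1,1.])):
        for k in range(25):
            q,e=ik(p,T,rng.uniform(lo,hi))
            if e<.005: out.append((np.abs((q-(lo+hi)/2)/(hi-lo)).max(),q.round(2).tolist()))
    out.sort();print(nm,len(out));[print("  ",round(o[0],2),o[1]) for o in out[:6]]
E
```

```text
L [0.4501 0.5249 0.3645 0.3909] resid [ 0.0419  0.0295  0.0048  0.0037  0.03   -0.0048]
knob 25
   0.4 [0.05, 0.63, -0.31, 2.31, 2.36, 0.41, -0.96]
   0.4 [0.39, 0.77, -0.85, 2.31, 2.02, 0.72, -0.55]
   0.4 [0.24, 0.68, -0.59, 2.31, 2.14, 0.55, -0.72]
   0.4 [0.17, 0.65, -0.48, 2.31, 2.22, 0.49, -0.8]
   0.4 [0.0, 0.62, -0.24, 2.31, 2.43, 0.38, 2.09]
   0.4 [0.53, 0.92, -1.13, 2.31, 1.93, 0.96, -0.42]
knobend 28
   0.37 [0.01, 0.68, -0.53, 2.25, 1.99, 0.56, -0.73]
   0.37 [0.23, 0.81, -0.89, 2.25, 1.89, 0.83, -0.57]
   0.37 [-0.14, 0.64, -0.31, 2.25, 2.1, 0.43, -0.87]
   0.37 [0.27, 0.84, -0.96, 2.25, 1.88, 0.89, -0.55]
   0.37 [-0.02, 0.67, -0.48, 2.25, 2.01, 0.54, -0.75]
   0.37 [-0.25, 0.63, -0.14, 2.25, 2.22, 0.35, -1.01]
grasp 29
   0.41 [0.39, 0.68, -0.68, 2.34, 2.16, 0.56, -0.65]
   0.41 [0.62, 0.87, -1.1, 2.34, 1.97, 0.88, -0.39]
   0.41 [0.27, 0.63, -0.49, 2.34, 2.3, 0.46, -0.81]
   0.41 [0.09, 0.59, -0.23, 2.34, 2.59, 0.36, 2.03]
   0.41 [0.52, 0.76, -0.9, 2.34, 2.04, 0.71, -0.5]
   0.41 [0.45, 0.71, -0.77, 2.34, 2.11, 0.62, -0.58]
out 23
   0.43 [0.27, 0.17, -0.43, 2.38, 1.07, 0.19, 0.35]
   0.44 [0.89, 0.37, -1.3, 2.38, 1.38, 0.54, 0.01]
   0.44 [0.11, 0.16, -0.24, 2.38, 0.95, 0.16, 0.48]
   0.45 [-0.01, 0.15, -0.11, 2.38, 0.85, 0.14, 0.59]
   0.45 [-0.01, 0.15, -0.11, 2.38, 0.84, 0.13, 0.59]
   0.47 [-0.77, 0.2, 0.79, 2.38, -0.83, 0.13, -0.86]
```

```bash
python3 - <<'E'
s=open("kin.py").read()
s=s.replace("F[2]@x,F[3]@x]).T","F[1]@y]).T").replace("x=np.array([1.,0,0])","y=np.array([0,1.,0])").replace("L=fit(4)","L=fit(5)").replace("[:,:4]@L","[:,:5]@L")
open("kin.py","w").write(s)
E
python3 - <<'E'
from kin import *
print("L",L.round(4),"resid",(A[:,:5]@L-b).round(4))
rel([])
E
```

```text
L [ 0.3236  0.5687  0.3436  0.3113 -0.0473] resid [-0.0024  0.0009  0.0046  0.0013  0.0029 -0.0046]
clock 5.05 pos [0.5923 0.0582 0.2246] F [-0.4  0.5 -0.2] open_mm 30.7 ff 0.0
```

Request:
jog_arm(
  turn=[
    [0, 0, 0],
    [0, 0, 0],
    [0, 0, 0],
    [0, 0, 0],
  ],
  translation=[
    [0, 0, -0.04],
    [-0.02, 0, -0.08],
    [-0.05, 0, -0.12],
    [-0.05, 0, -0.12],
  ],
  grip=[0, 0, 0, 0],
)

```text
clock: 5.55
tool_pos: [0.4922, 0.067, 0.3104]
eef_rot: [0.974, -0.027, 0.226, 0.012]
contact_force: [-0.4, 0.7, -0.4]
opening: 0.772
finger_force: 0.0
```

Run:
```python
from h import *
from data import D
s=r.get_state();D.append((s["q"].tolist(),s["tool_pos"].tolist(),s["eef_rot"].tolist()))
open("data.py","w").write("D="+repr(D))
import kin
print("L",kin.L.round(4),"resid",(kin.A[:,:5]@kin.L-kin.b).round(4),s["q"].round(3),s["tool_pos"])
```

```text
L [ 0.3196  0.5641  0.3463  0.298  -0.0484] resid [-0.0032  0.0015  0.0087 -0.005   0.0012 -0.0029  0.0079  0.01   -0.0058] [-0.96   0.384  0.882  2.274 -0.843  0.24  -1.023] [0.49218447 0.06698651 0.31037861]
```

```bash
cat > sim.py <<'E'
from kin import *
from scipy.spatial.transform import Slerp
def track(keys,q,n=12,verbose=True):
    p0,R0=fk(q)
    worst=0
    for p,T in keys:
        R1=R.from_matrix(T);sl=Slerp([0,1],R.concatenate([R0,R1]))
        for t in np.linspace(0,1,n+1)[1:]:
            q2,e=ik(p0+(p-p0)*t,sl(t).as_matrix(),q,reg=.02,m=.0);worst=max(worst,e);q=q2
        p0,R0=p,R1
        if verbose: print("  ",q.round(2),"e",round(e,3))
    return q,worst
E
python3 - <<'E'
from sim import *
q=r.get_state()["q"]
T0=Tv(BY)
def tilt(fwd,side): # lean of tool axis
    d=np.array([np.tan(fwd),np.tan(side),-1]);d/=np.linalg.norm(d);d=Rb@d
    y=-Rb[:,1];y=y-d*(y@d);y/=np.linalg.norm(y);return np.array([np.cross(y,d),y,d]).T
a=np.radians
for s in (1,-1):
  for top in (25,40):
    print("side",s*top)
    V=np.array([.50,.04,.36])
    q1,w=track([(V,T0),(V,tilt(0,s*a(top))),(V,tilt(a(20),s*a(top))),(V+[.0,0,-.03],tilt(a(35),s*a(top*.6))),(pk(0,.0373,.12),Tp),(pk(0,.0373,.032),Tp),(pk(0,.113,.032),Tp),(pk(0,.11,.13),Tp)],q)
    print(w)
E
```

```text
side 25
   [-0.84  0.51  1.09  1.84 -0.5   1.11 -1.19] e 0.0
   [-0.48  0.48  0.88  1.88 -0.83  1.25 -0.86] e 0.0
   [-0.36  0.29  0.58  2.12 -1.    0.75 -0.62] e 0.0
   [ 0.13  0.28 -0.3   2.26 -1.    0.04 -0.69] e 0.132
   [-0.58  0.42  0.43  2.26 -1.    0.04 -0.86] e 0.13
   [-0.44  0.6   0.3   2.14 -1.    0.04 -0.86] e 0.357
   [-0.67  0.64  0.42  2.12 -1.    0.04 -1.02] e 0.268
   [-0.85  0.45  0.59  2.26 -1.    0.04 -1.01] e 0.019
0.3567300687159055
side 40
   [-0.84  0.51  1.09  1.84 -0.5   1.11 -1.19] e 0.0
   [-0.26  0.53  0.76  1.9  -1.    1.4  -0.67] e 0.0
   [ 0.39  0.39 -0.24  2.04 -1.    0.75 -0.56] e 0.0
   [ 0.56  0.39 -0.74  2.23 -1.    0.04 -0.58] e 0.121
   [-0.58  0.42  0.43  2.26 -1.    0.04 -0.86] e 0.13
   [-0.44  0.6   0.3   2.14 -1.    0.04 -0.86] e 0.357
   [-0.67  0.64  0.42  2.12 -1.    0.04 -1.02] e 0.268
   [-0.85  0.45  0.59  2.26 -1.    0.04 -1.01] e 0.019
0.3567300687158787
side -25
   [-0.84  0.51  1.09  1.84 -0.5   1.11 -1.19] e 0.0
   [-1.09  0.69  1.28  1.81 -0.25  1.09 -1.4 ] e 0.0
   [-1.29  0.63  1.42  2.06 -0.31  0.65 -1.49] e 0.0
   [-1.2   0.43  1.14  2.35 -0.47  0.06 -1.44] e 0.0
   [-0.58  0.42  0.43  2.26 -1.    0.04 -0.86] e 0.13
   [-0.44  0.6   0.3   2.14 -1.    0.04 -0.86] e 0.357
   [-0.67  0.64  0.42  2.12 -1.    0.04 -1.02] e 0.268
   [-0.85  0.45  0.59  2.26 -1.    0.04 -1.01] e 0.019
0.35673006871601776
side -40
   [-0.84  0.51  1.09  1.84 -0.5   1.11 -1.19] e 0.0
   [-1.17  0.85  1.36  1.79 -0.14  1.1  -1.48] e 0.0
   [-1.32  0.84  1.49  2.01 -0.22  0.74 -1.61] e 0.0
   [-1.3   0.57  1.29  2.32 -0.39  0.14 -1.57] e 0.0
   [-0.58  0.42  0.43  2.26 -1.    0.04 -0.86] e 0.13
   [-0.44  0.6   0.3   2.14 -1.    0.04 -0.86] e 0.357
   [-0.67  0.64  0.42  2.12 -1.    0.04 -1.02] e 0.268
   [-0.85  0.45  0.59  2.26 -1.    0.04 -1.01] e 0.019
0.3567300687158528
```

Run:
```python
from sim import *
q0=r.get_state()["q"]
T0=Tv(BY);rng=np.random.default_rng(1)
best=[]
goals=[]
for k in range(12):
    g,e=ik(pk(0,.0373,.12),Tp,np.array([.3,.6,-.6,2.3,2,.5,-.7])+rng.normal(0,.35,7))
    if e<.005 and g[4]>.8: goals.append(g)
goals.append(ik(pk(0,.0373,.12),Tp,np.array([.3,.6,-.6,2.3,2,.5,-.7]))[0])
for g in goals:
  for mid in ([0,0,0,0,0,.5,0],[0,0,0,-.4,.5,.6,0],[0,0,0,-.4,0,.3,0]):
    N=14;J=[q0+(g-q0)*t+4*t*(1-t)*np.array(mid) for t in np.linspace(0,1,N+1)[1:]]
    J=[np.clip(j,lo+.05,hi-.05) for j in J]
    keys=[(fk(j)[0],fk(j)[1].as_matrix()) for j in J]
    q,w=track(keys,q0,3,False)
    q2,w2=track([(pk(0,.0373,.032),Tp),(pk(0,.113,.032),Tp),(pk(0,.11,.13),Tp)],q,6,False)
    zs=min(k[0][2] for k in keys)
    best.append((w2,w,zs,g.round(2),mid,q.round(2),q2.round(2)))
best.sort(key=lambda t:t[0]+t[1])
for b in best[:6]:print(*b)
```

```text
0.040679192467324814 0.001273402199019564 0.2639225259382746 [-0.61  0.44  0.47  2.31  3.78  0.09  0.64] [0, 0, 0, 0, 0, 0.5, 0] [-0.6   0.44  0.46  2.31  3.74  0.09  0.68] [-0.85  0.46  0.59  2.28  4.14  0.04  0.13]
0.04067919247021462 0.001278182806926318 0.26392273405344646 [-0.61  0.44  0.47  2.31  3.78  0.09  0.64] [0, 0, 0, 0, 0, 0.5, 0] [-0.6   0.44  0.46  2.31  3.74  0.09  0.68] [-0.85  0.46  0.59  2.28  4.14  0.04  0.13]
0.04067919245945856 0.0012821432703332297 0.2639229078821883 [-0.61  0.44  0.47  2.31  3.78  0.09  0.64] [0, 0, 0, 0, 0, 0.5, 0] [-0.6   0.44  0.46  2.31  3.74  0.09  0.68] [-0.85  0.46  0.59  2.28  4.14  0.04  0.13]
0.04067916002923589 0.0018888905442069638 0.2639225259382746 [-0.61  0.44  0.47  2.31  3.78  0.09  0.64] [0, 0, 0, -0.4, 0.5, 0.6, 0] [-0.69  0.46  0.6   2.32  4.14  0.15  0.29] [-0.85  0.46  0.59  2.28  4.14  0.04  0.13]
0.0406791600295051 0.0018893302250846777 0.26392273405344646 [-0.61  0.44  0.47  2.31  3.78  0.09  0.64] [0, 0, 0, -0.4, 0.5, 0.6, 0] [-0.69  0.46  0.6   2.32  4.14  0.15  0.29] [-0.85  0.46  0.59  2.28  4.14  0.04  0.13]
0.04067916002828223 0.0018896915335761071 0.2639229078821883 [-0.61  0.44  0.47  2.31  3.78  0.09  0.64] [0, 0, 0, -0.4, 0.5, 0.6, 0] [-0.69  0.46  0.6   2.32  4.14  0.15  0.29] [-0.85  0.46  0.59  2.28  4.14  0.04  0.13]
```

A tilted tool isn't needed. The knob's push faces and the tong pads are both normal to y, so the tool can grip at a different pitch. I'll take the guard with a vertical tool and hold the tongs 25° off the tool axis. Checking reach for the whole sequence:

```bash
cat >> h.py <<'E'
HP=np.array([.469,-.302,0]);TR=np.array([.439,.293,0])
RELT=np.radians(25)
def tool_of_tongs(Rt): # tongs rotation (z up along tongs) -> tool rotation, tool's back leaning 25deg to tongs' +x
    return Rt@R.from_euler('y',RELT).as_matrix()@flip
Tpt=tool_of_tongs(Rp)
def Tu(yaw): return tool_of_tongs(R.from_euler('z',yaw).as_matrix())
E
python3 - <<'E'
from sim import *
q=r.get_state()["q"]
T0=Tv(BY);z=lambda h:np.array([0,0,h])
K=[(pk(0,.0373,.09),T0),(pk(0,.0373,.034),T0),(pk(0,.113,.034),T0),(pk(0,.11,.034)+z(.1),T0),
(HP+[.04,0,.3],Tu(HY)),(HP+z(.121),Tu(HY)),(HP+z(.3),Tu(HY)),(pk(-.004,0,.18),Tpt),(pk(-.004,0,.042),Tpt),(pk(-.004,0,.20),Tpt),(np.array([.42,.15,.36]),Tu(0)),(TR+z(.3),Tu(0)),(TR+z(.176),Tu(0)),(TR+z(.3),Tu(0)),(HP+z(.3),Tu(HY)),(HP+z(.121),Tu(HY))]
q,w=track(K,q,8);print(w)
rel(K[:3]);
rel(K[1:4],K[0])
E
```

```text
[-0.68  0.69  0.88  1.89 -0.68  0.89 -1.09] e 0.0
   [-0.62  0.79  0.81  1.85 -0.76  0.84 -1.05] e 0.0
   [-0.75  0.81  0.83  1.8  -0.76  0.88 -1.18] e 0.0
   [-0.8   0.7   0.94  1.7  -0.63  1.07 -1.29] e 0.0
   [ 0.05  0.9   0.92  1.29 -0.45  1.64 -0.96] e 0.0
   [ 0.06  1.06  0.83  1.56 -0.57  1.25 -0.85] e 0.0
   [ 0.03  0.86  0.93  1.42 -0.42  1.56 -0.91] e 0.0
   [-0.77  0.48  0.98  2.   -0.55  0.84 -1.12] e 0.0
   [-0.56  0.72  0.75  1.95 -0.79  0.68 -0.95] e 0.0
   [-0.81  0.44  1.02  2.   -0.51  0.87 -1.16] e 0.0
   [-0.88  0.61  0.94  1.7  -0.45  1.54 -1.37] e 0.0
   [-1.    0.77  0.88  1.57 -0.63  1.55 -1.54] e 0.0
   [-0.96  0.92  0.81  1.68 -0.74  1.34 -1.42] e 0.0
   [-1.    0.77  0.88  1.57 -0.63  1.55 -1.54] e 0.0
   [ 0.03  0.86  0.93  1.42 -0.42  1.56 -0.91] e 0.0
   [ 0.06  1.06  0.83  1.56 -0.57  1.25 -0.85] e 0.0
5.1781540724015853e-05
clock 5.55 pos [0.4922 0.067  0.3104] F [-0.4  0.7 -0.4] open_mm 68.0 ff 0.0
to [0.542 0.053 0.238] turn [ 0.011 -0.456 -0.001] tr [0.0135 0.01   0.0875] dist 0.089
to [0.57  0.052 0.189] turn [ 0.011 -0.456 -0.001] tr [0.0173 0.0094 0.1433] dist 0.145
to [0.574 0.127 0.189] turn [ 0.011 -0.456 -0.001] tr [ 0.0174 -0.0663  0.1425] dist 0.158
clock 5.55 pos [0.5422 0.0533 0.2379] F [-0.4  0.7 -0.4] open_mm 68.0 ff 0.0
to [0.57  0.052 0.189] turn [0. 0. 0.] tr [0.028  0.     0.0485] dist 0.056
to [0.574 0.127 0.189] turn [0. 0. 0.] tr [ 0.028  -0.0757  0.0485] dist 0.094
to [0.574 0.124 0.289] turn [0. 0. 0.] tr [ 0.028  -0.0727 -0.0515] dist 0.093
```

Request:
jog_arm(
  turn=[
    [0.01, -0.15, 0],
    [0.01, -0.3, 0],
    [0.01, -0.456, 0],
    [0.01, -0.456, 0],
    [0.01, -0.456, 0],
    [0.01, -0.456, 0],
  ],
  translation=[
    [0.0, 0, 0.02],
    [0.005, 0.005, 0.05],
    [0.013, 0.01, 0.07],
    [0.013, 0.01, 0.087],
    [0.013, 0.01, 0.087],
    [0.013, 0.01, 0.087],
  ],
  grip=[0, 0, 0, 0, 0, 0],
)

```text
clock: 6.3
tool_pos: [0.5428, 0.0514, 0.2381]
eef_rot: [1.0, -0.031, 0.001, 0.001]
contact_force: [-0.3, 1.0, 0.0]
opening: 1.0
finger_force: 0.0
```

Run:
```python
from h import *
rel([(pk(0,.0373,.034),Tv(BY)),(pk(0,.113,.034),Tv(BY)),(pk(0,.11,.034)+[0,0,.1],Tv(BY))])
```

```text
clock 6.3 pos [0.5428 0.0514 0.2381] F [-0.3  1.   0. ] open_mm 88.0 ff 0.0
to [0.57  0.052 0.189] turn [ 0.001 -0.002 -0.005] tr [ 0.0272 -0.002   0.0487] dist 0.056
to [0.574 0.127 0.189] turn [ 0.001 -0.002 -0.005] tr [ 0.0268 -0.0777  0.0486] dist 0.095
to [0.574 0.124 0.289] turn [ 0.001 -0.002 -0.005] tr [ 0.027  -0.0746 -0.0514] dist 0.095
```

Descend and close on the knob first.

Request:
jog_arm(
  turn=[
    [0, 0, 0],
    [0, 0, 0],
    [0, 0, 0],
    [0, 0, 0],
    [0, 0, 0],
    [0, 0, 0],
    [0, 0, 0],
    [0, 0, 0],
  ],
  translation=[
    [0.014, -0.001, 0.024],
    [0.027, -0.002, 0.045],
    [0.027, -0.002, 0.0485],
    [0.027, -0.002, 0.0485],
    [0.027, -0.002, 0.0485],
    [0.027, -0.002, 0.0485],
    [0.027, -0.002, 0.0485],
    [0.027, -0.002, 0.0485],
  ],
  grip=[0, 0, 0.5, 1, 1, 1, 1, 1],
  force=12,
)

```text
clock: 7.3
tool_pos: [0.5712, 0.0515, 0.1894]
eef_rot: [1.0, -0.03, 0.001, 0.001]
contact_force: [0.0, -0.0, -0.3]
opening: 0.343
finger_force: 0.0
```

Request:
jog_arm(
  turn=[
    [0, 0, 0],
    [0, 0, 0],
    [0, 0, 0],
    [0, 0, 0],
    [0, 0, 0],
    [0, 0, 0],
    [0, 0, 0],
    [0, 0, 0],
    [0, 0, 0],
    [0, 0, 0],
    [0, 0, 0],
  ],
  translation=[
    [0, 0, 0],
    [0, 0, 0],
    [0, 0, 0],
    [0, -0.012, 0],
    [0, -0.025, 0],
    [0, -0.04, 0],
    [0, -0.055, 0],
    [0, -0.066, 0],
    [0, -0.072, 0],
    [0, -0.076, 0],
    [0, -0.076, 0],
  ],
  grip=[1, 1, 1, 1, 1, 1, 1, 1, 1, 1, 1],
)

```text
clock: 8.68
tool_pos: [0.5757, 0.1256, 0.1893]
eef_rot: [1.0, -0.031, 0.001, 0.002]
contact_force: [0.1, -3.1, 1.0]
opening: 0.187
finger_force: 12.0
```

Run:
```python
from h import *
im=cams.snapshot("top")
cv2.imwrite("pics/g1.png",cv2.resize(im[160:280,200:360,::-1],None,fx=4,fy=4))
print([(np.round(d["position"],3),d["p"]) for d in models.place_of("top","guard_knob")])
rel([])
```

```text
[(array([0.579, 0.125, 0.176]), 0.7)]
clock 8.78 pos [0.5757 0.1256 0.1893] F [-0.6 -5.2  0.8] open_mm 17.0 ff 12.0
```

Request:
jog_arm(
  turn=[
    [0, 0, 0],
    [0, 0, 0],
    [0, 0, 0],
    [0, 0, 0],
    [0, 0, 0],
    [0, 0, 0],
    [0, 0, 0],
  ],
  translation=[
    [0, 0.002, 0],
    [0, 0.002, 0],
    [0, 0.002, 0],
    [0, 0.002, -0.04],
    [0, 0.002, -0.09],
    [0, 0.002, -0.12],
    [0, 0.002, -0.12],
  ],
  grip=[0, 0, 0, 0, 0, 0, 0],
  force=40,
)

```text
clock: 9.65
tool_pos: [0.5768, 0.1259, 0.3115]
eef_rot: [1.0, -0.03, 0.003, 0.001]
contact_force: [-0.2, -0.1, 0.3]
opening: 0.963
finger_force: 0.0
```

Run:
```python
from h import *
im=cams.snapshot("top");si=cams.snapshot("side")
a=cv2.resize(im[170:260,220:340],(400,300),interpolation=2)
b=rect("top",im,.469,-.301,.085,.1,300)
c=cv2.resize(si[160:250,330:410],None,fx=4,fy=4,interpolation=2)[:300]
d=cv2.resize(si[205:280,240:340],(400,300),interpolation=2)
M=np.zeros((600,800,3),np.uint8);M[:300,:400]=a;M[:300,400:700]=b;M[300:,:c.shape[1]]=c;M[300:,400:]=d
cv2.imwrite("pics/m2.png",M[:,:,::-1])
for n in("tongs_grip","holder","pocket","vial"):
  for cam in("top","side"):print(n,cam,[(np.round(x["position"],3).tolist(),round(x["p"],2)) for x in models.place_of(cam,n)])
rel([(HP+[.04,0,.30],Tu(HY)),(HP+[0,0,.121],Tu(HY))])
```

```text
tongs_grip top [([0.471, -0.302, 0.122], 0.87), ([0.577, -0.272, 0.086], 0.47)]
tongs_grip side [([0.581, -0.266, 0.086], 0.88), ([0.472, -0.299, 0.124], 0.76)]
holder top [([0.471, -0.302, -0.0], 0.91), ([0.315, -0.36, -0.001], 0.61)]
holder side [([0.466, -0.309, -0.001], 0.64)]
pocket top []
pocket side [([0.58, 0.014, 0.16], 0.69)]
vial top [([0.645, 0.015, 0.046], 0.57)]
vial side []
clock 10.15 pos [0.5753 0.1256 0.3087] F [-0.1 -0.2  0.7] open_mm 88.1 ff 0.0
to [ 0.509 -0.302  0.3  ] turn [ 0.061 -0.435  0.263] tr [-0.0403  0.4308  0.0099] dist 0.433
to [ 0.469 -0.302  0.121] turn [ 0.061 -0.435  0.263] tr [-0.0804  0.4327  0.1889] dist 0.479
```

View pics/m2.png

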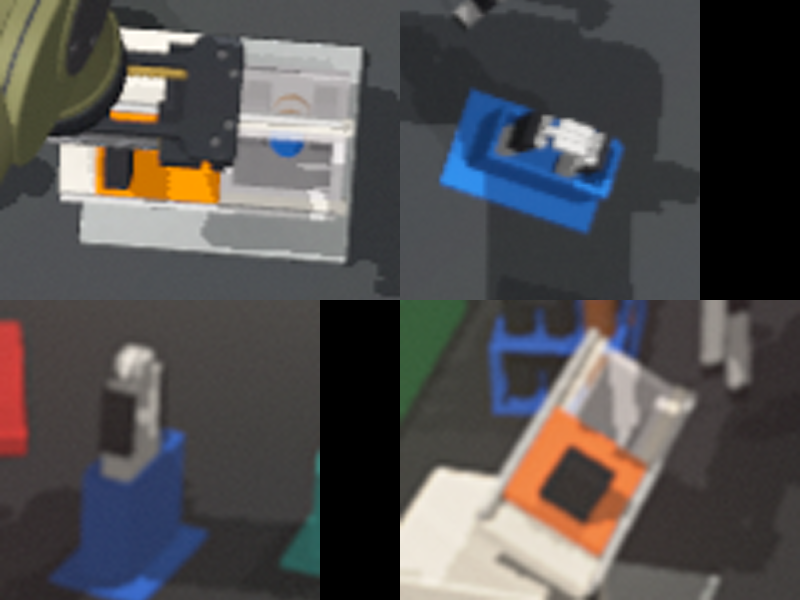

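The guard is at its stop and the pocket is open. The blue cap is visible in the pocket at about top-image pixel (306,214). The wanted tongs are upright in the blue holder, with the black pads near (436,272).

Request:
jog_arm(
  turn=[
    [0, 0, 0],
    [0, 0, 0],
    [0.02, -0.1, 0.06],
    [0.03, -0.2, 0.12],
    [0.04, -0.3, 0.18],
    [0.05, -0.4, 0.22],
    [0.055, -0.435, 0.235],
    [0.055, -0.435, 0.235],
    [0.055, -0.435, 0.235],
    [0.055, -0.435, 0.235],
    [0.055, -0.435, 0.235],
    [0.055, -0.435, 0.235],
    [0.055, -0.435, 0.235],
  ],
  translation=[
    [-0.005, 0.05, 0],
    [-0.01, 0.1, 0],
    [-0.015, 0.15, 0],
    [-0.02, 0.2, 0],
    [-0.025, 0.25, 0],
    [-0.03, 0.31, 0.01],
    [-0.035, 0.37, 0.01],
    [-0.04, 0.43, 0.01],
    [-0.04, 0.43, 0.01],
    [-0.04, 0.43, 0.01],
    [-0.04, 0.43, 0.01],
    [-0.04, 0.43, 0.01],
    [-0.04, 0.43, 0.01],
  ],
  grip=[0, 0, 0, 0, 0, 0, 0, 0, 0, 0, 0, 0, 0],
  force=40,
)

```text
clock: 11.78
tool_pos: [0.5101, -0.3003, 0.3003]
eef_rot: [0.966, -0.145, -0.213, -0.032]
contact_force: [0.5, 0.5, -0.3]
opening: 1.0
finger_force: 0.0
```

Run:
```python
from h import *
print("cap pix pred",proj("top",pk(-.004,0,-.062)),"z range ray",[ray("top",(306,214),z).round(3) for z in(.10,.11)],pk(-.004,0,-.062).round(3))
print(r.get_state()["q"].round(2))
T=Tu(np.radians(-17));G=np.array([.471,-.301,.122])
rel([(G+[0.02,0,.10],T),(G+[0,0,.05],T),(G,T)])
```

```text
cap pix pred [[306.03081269 212.09763954]] z range ray [array([0.609, 0.012, 0.1  ]), array([0.607, 0.012, 0.11 ])] [0.612 0.012 0.104]
[ 0.09  0.95  0.88  1.18 -0.46  1.67 -0.97]
clock 11.78 pos [ 0.5101 -0.3003  0.3003] F [ 0.5  0.5 -0.3] open_mm 88.0 ff 0.0
to [ 0.491 -0.301  0.222] turn [-0.001 -0.001 -0.001] tr [0.0166 0.0063 0.0786] dist 0.081
to [ 0.471 -0.301  0.172] turn [-0.001 -0.001 -0.001] tr [0.0204 0.0123 0.132 ] dist 0.134
to [ 0.471 -0.301  0.122] turn [-0.001 -0.001 -0.001] tr [0.0415 0.0123 0.1774] dist 0.183
```

Request:
jog_arm(
  turn=[
    [0, 0, 0],
    [0, 0, 0],
    [0, 0, 0],
    [0, 0, 0],
    [0, 0, 0],
    [0, 0, 0],
    [0, 0, 0],
    [0, 0, 0],
    [0, 0, 0],
    [0, 0, 0],
  ],
  translation=[
    [0.009, 0.003, 0.04],
    [0.0166, 0.0063, 0.0786],
    [0.02, 0.012, 0.115],
    [0.0204, 0.0123, 0.132],
    [0.03, 0.0123, 0.155],
    [0.038, 0.0123, 0.17],
    [0.0415, 0.0123, 0.177],
    [0.0415, 0.0123, 0.177],
    [0.0415, 0.0123, 0.177],
    [0.0415, 0.0123, 0.177],
  ],
  grip=[0, 0, 0, 0, 0, 0, 0, 0.2, 0.3, 0.33],
  force=40,
)

```text
clock: 13.02
tool_pos: [0.471, -0.3022, 0.1228]
eef_rot: [0.966, -0.146, -0.213, -0.032]
contact_force: [0.1, -0.1, -0.1]
opening: 0.687
finger_force: 0.0
```

Run:
```python
from h import *
im=cams.snapshot("top");si=cams.snapshot("side")
b=cv2.resize(im[230:310,380:480],(400,320),interpolation=2)
c=cv2.resize(si[150:250,310:410],(400,400),interpolation=2)
M=np.zeros((400,800,3),np.uint8);M[:320,:400]=b;M[:,400:]=c
cv2.imwrite("pics/m3.png",M[:,:,::-1])
for n in("tongs_grip",):
  for cam in("top","side"):print(n,cam,[(np.round(x["position"],3).tolist(),round(x["p"],2)) for x in models.place_of(cam,n)])
rel([(np.array([.471,-.301,.122]),Tu(np.radians(-17)))])
```

```text
tongs_grip top [([0.471, -0.3, 0.12], 0.54), ([0.648, 0.015, 0.047], 0.18)]
tongs_grip side [([0.468, -0.297, 0.126], 0.72), ([0.578, -0.267, 0.086], 0.72)]
clock 13.22 pos [ 0.4709 -0.3018  0.1225] F [0.8 1.4 1. ] open_mm 58.8 ff 0.3
to [ 0.471 -0.301  0.122] turn [-0.002 -0.001 -0.002] tr [ 0.0001 -0.0008  0.0005] dist 0.001
```

View pics/m3.png

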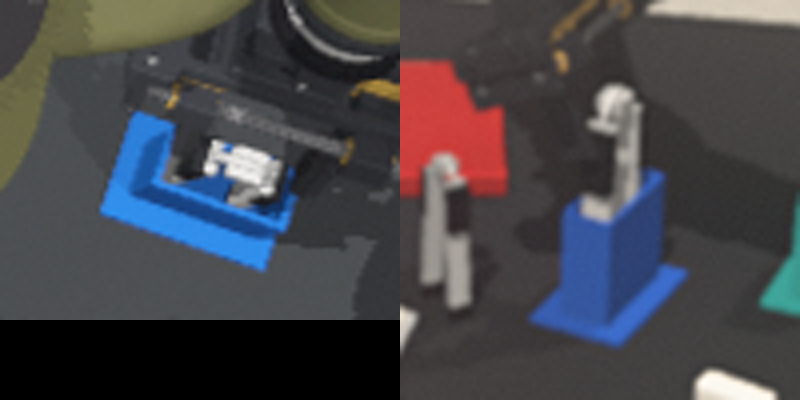

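The fingers straddle the black pads of the large tongs in the blue holder, at about (600,170) in the side crop. The gripper body clears the top. Now I close to 54 mm and lift.

Request:
jog_arm(
  turn=[
    [0, 0, 0],
    [0, 0, 0],
    [0, 0, 0],
    [0, 0, 0],
  ],
  translation=[
    [0, 0, 0],
    [0, 0, 0],
    [0, 0, 0],
    [0, 0, 0],
  ],
  grip=[0.36, 0.386, 0.386, 0.386],
  force=40,
)

```text
clock: 13.72
tool_pos: [0.4706, -0.3022, 0.1222]
eef_rot: [0.965, -0.146, -0.214, -0.032]
contact_force: [0.3, -1.0, 1.3]
opening: 0.616
finger_force: 9.4
```

Run:
```python
from h import *
T=Tu(np.radians(-17));p=r.get_state()["tool_pos"]
rel([(p+[0,0,.06],T),(p+[0,0,.2],T)])
```

```text
clock 13.72 pos [ 0.4706 -0.3022  0.1222] F [ 0.3 -1.   1.3] open_mm 54.2 ff 9.4
to [ 0.471 -0.302  0.182] turn [-0.001 -0.001 -0.003] tr [-0.0253  0.     -0.0544] dist 0.06
to [ 0.471 -0.302  0.322] turn [-0.001 -0.001 -0.003] tr [-0.0843  0.     -0.1814] dist 0.2
```

Request:
jog_arm(
  turn=[
    [0, 0, 0],
    [0, 0, 0],
    [0, 0, 0],
    [0, 0, 0],
    [0, 0, 0],
    [0, 0, 0],
    [0, 0, 0],
  ],
  translation=[
    [-0.0085, 0, -0.018],
    [-0.0211, 0, -0.0453],
    [-0.038, 0, -0.0815],
    [-0.0549, 0, -0.1178],
    [-0.0718, 0, -0.154],
    [-0.0843, 0, -0.1814],
    [-0.0843, 0, -0.1814],
  ],
  grip=[0.386, 0.386, 0.386, 0.386, 0.386, 0.386, 0.386],
)

```text
clock: 14.6
tool_pos: [0.471, -0.3032, 0.3249]
eef_rot: [0.966, -0.146, -0.211, -0.031]
contact_force: [0.1, -0.4, -2.0]
opening: 0.616
finger_force: 8.5
```

Run:
```python
from h import *
im=cams.snapshot("top");si=cams.snapshot("side")
c=si[60:300,280:480];c=cv2.resize(c,(500,600),interpolation=2)
cv2.imwrite("pics/m4.png",c[:,:,::-1])
for cam in("top","side"):
  for n in ("tongs","tongs_grip"):print(n,cam,[(np.round(x["position"],3).tolist(),round(x["p"],2)) for x in models.place_of(cam,n)])
rel([(pk(-.004,0,.19),Tpt),(pk(-.004,0,.15),Tpt),(pk(-.004,0,.042),Tpt)])
s=r.get_state();M=R.from_quat(s["eef_rot"]).as_matrix()@flip@R.from_euler('y',-RELT).as_matrix()
tip=s["tool_pos"]-M[:,2]*.117
print("tip pred",tip.round(3),"pix side tips",[proj("side",tip+M@[0,y,0]).round(0) for y in(.02,-.02)],"top",proj("side",tip+M@[0,0,.16]))
```

```text
tongs top [([0.472, -0.297, 0.204], 0.73), ([0.47, -0.303, 0.326], 0.55)]
tongs_grip top [([0.471, -0.302, 0.324], 0.9), ([0.587, 0.013, 0.006], 0.74), ([0.695, -0.285, -0.0], 0.46)]
tongs side [([0.467, -0.295, 0.203], 0.83), ([0.581, -0.27, 0.0], 0.76)]
tongs_grip side [([0.469, -0.3, 0.326], 0.83), ([0.579, -0.267, 0.086], 0.72)]
clock 14.9 pos [ 0.4705 -0.3014  0.3209] F [-0.1 -0.1 -1.6] open_mm 54.3 ff 8.5
to [0.487 0.019 0.323] turn [-0.045  0.522 -0.243] tr [-0.0721 -0.3109  0.0325] dist 0.321
to [0.507 0.018 0.288] turn [-0.045  0.522 -0.243] tr [-0.0399 -0.3157  0.0557] dist 0.323
to [0.561 0.015 0.194] turn [-0.045  0.522 -0.243] tr [ 0.0473 -0.3286  0.1182] dist 0.352
tip pred [ 0.47  -0.301  0.204] pix side tips [array([[361., 162.]]), array([[367., 157.]])] top [[366.100513   100.92510022]]
```

View pics/m4.png

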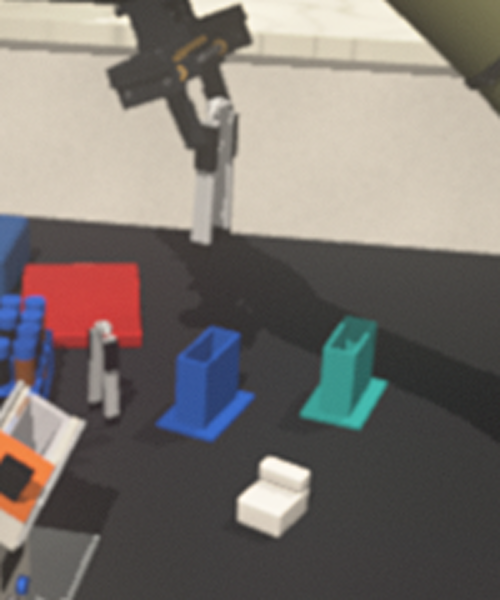

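The tongs hang upright in the grip, with tips at about (361,160) in the side image. That matches the prediction to within 5 mm. Moving above the pocket.

Request:
jog_arm(
  turn=[
    [0, 0, 0],
    [-0.005, 0.06, -0.03],
    [-0.01, 0.15, -0.07],
    [-0.02, 0.25, -0.12],
    [-0.03, 0.35, -0.17],
    [-0.04, 0.45, -0.21],
    [-0.045, 0.522, -0.243],
    [-0.045, 0.522, -0.243],
    [-0.045, 0.522, -0.243],
    [-0.045, 0.522, -0.243],
  ],
  translation=[
    [-0.01, -0.04, 0],
    [-0.02, -0.09, 0.005],
    [-0.03, -0.14, 0.01],
    [-0.04, -0.19, 0.015],
    [-0.055, -0.24, 0.02],
    [-0.065, -0.285, 0.03],
    [-0.072, -0.311, 0.0325],
    [-0.072, -0.311, 0.0325],
    [-0.072, -0.311, 0.0325],
    [-0.072, -0.311, 0.0325],
  ],
  grip=[0.386, 0.386, 0.386, 0.386, 0.386, 0.386, 0.386, 0.386, 0.386, 0.386],
)

```text
clock: 16.15
tool_pos: [0.4874, 0.0169, 0.3233]
eef_rot: [0.999, -0.029, 0.044, 0.003]
contact_force: [0.5, -0.3, -1.7]
opening: 0.617
finger_force: 8.5
```

Run:
```python
from h import *
im=cams.snapshot("top");si=cams.snapshot("side")
cv2.imwrite("pics/m5.png",np.hstack([cv2.resize(im[170:260,240:340],(400,360),interpolation=2),cv2.resize(si[150:290,240:395],(400,360),interpolation=2)])[:,:,::-1])
for cam in("top","side"):
  for n in ("tongs","tongs_grip","pocket","vial"):print(n,cam,[(np.round(x["position"],3).tolist(),round(x["p"],2)) for x in models.place_of(cam,n)])
s=r.get_state();M=R.from_quat(s["eef_rot"]).as_matrix()@flip@R.from_euler('y',-RELT).as_matrix()
tip=s["tool_pos"]-M[:,2]*.117
print("tip pred",tip.round(4),pk(-.004,0,.073).round(4),"in pocket frame",(Rp.T@(tip-PK)).round(4),s["q"].round(2))
rel([(pk(-.004,0,.15),Tpt),(pk(-.004,0,.042),Tpt)])
```

```text
tongs top [([0.584, -0.267, 0.002], 0.54)]
tongs_grip top [([0.579, -0.269, 0.082], 0.68), ([0.613, 0.31, 0.003], 0.34)]
pocket top [([0.586, 0.011, 0.161], 0.73)]
vial top [([0.647, 0.015, 0.046], 0.36)]
tongs side [([0.542, 0.02, 0.219], 0.73), ([0.582, -0.27, 0.001], 0.53)]
tongs_grip side [([0.486, 0.021, 0.324], 0.83), ([0.582, -0.267, 0.086], 0.5)]
pocket side [([0.582, 0.014, 0.158], 0.82)]
vial side [([0.713, 0.204, -0.0], 0.52)]
tip pred [0.5457 0.015  0.2221] [0.5451 0.0157 0.2212] in pocket frame [-0.003  -0.0007  0.0734] [-0.77  0.51  1.    1.95 -0.57  0.88 -1.11]
clock 16.65 pos [0.4871 0.0184 0.3233] F [-0.2  1.  -1.9] open_mm 53.8 ff 8.5
to [0.507 0.018 0.288] turn [ 0.002 -0.002  0.001] tr [ 0.0164 -0.0006  0.037 ] dist 0.04
to [0.561 0.015 0.194] turn [ 0.002 -0.002  0.001] tr [ 0.0618 -0.0008  0.135 ] dist 0.148
```

View pics/m5.png

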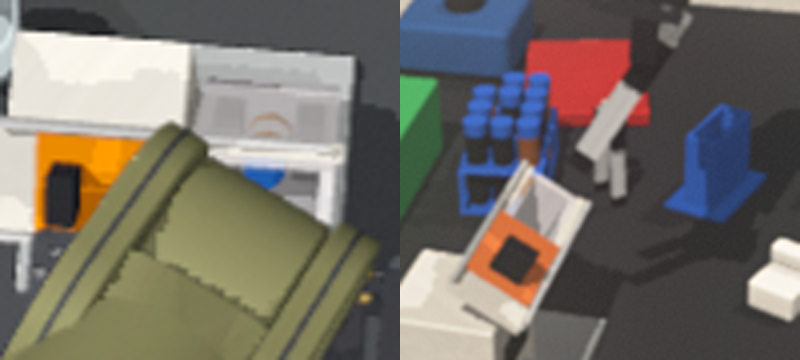

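The tongs are aligned with the pocket axis, and the cap is visible at about (306,213) in the top image. Inserting in two stages.

Request:
jog_arm(
  turn=[
    [0.002, -0.002, 0],
    [0.002, -0.002, 0],
    [0.002, -0.002, 0],
    [0.002, -0.002, 0],
    [0.002, -0.002, 0],
    [0.002, -0.002, 0],
  ],
  translation=[
    [0.0087, 0, 0.019],
    [0.0173, 0, 0.0378],
    [0.026, 0, 0.0568],
    [0.0346, 0, 0.0756],
    [0.042, 0, 0.0917],
    [0.042, 0, 0.0917],
  ],
  grip=[0.386, 0.386, 0.386, 0.386, 0.386, 0.386],
)

```text
clock: 17.4
tool_pos: [0.5369, 0.0155, 0.2344]
eef_rot: [0.999, -0.028, 0.043, 0.001]
contact_force: [-1.1, 0.5, -1.8]
opening: 0.614
finger_force: 8.5
```

Run:
```python
from h import *
s=r.get_state();M=R.from_quat(s["eef_rot"]).as_matrix()@flip@R.from_euler('y',-RELT).as_matrix()
tip=s["tool_pos"]-M[:,2]*.117
print("tip in pocket frame",(Rp.T@(tip-PK)).round(4),"moment",s["moment"].round(2))
rel([(pk(-.004,0,.042),Tpt)])
```

```text
tip in pocket frame [-0.0047 -0.0007 -0.0285] moment [0.04 0.19 0.03]
clock 17.4 pos [0.5369 0.0155 0.2344] F [-1.1  0.5 -1.8] open_mm 54.0 ff 8.5
to [0.561 0.015 0.194] turn [0.    0.002 0.001] tr [ 0.0202 -0.0007  0.0419] dist 0.046
```

Clear so far, with only the tongs' weight on the wrist. Going to cap depth.

Request:
jog_arm(
  turn=[
    [0, 0.002, 0],
    [0, 0.002, 0],
    [0, 0.002, 0],
    [0, 0.002, 0],
    [0, 0.002, 0],
  ],
  translation=[
    [0.006, 0, 0.013],
    [0.012, -0.0005, 0.026],
    [0.017, -0.0005, 0.036],
    [0.02, -0.0005, 0.042],
    [0.02, -0.0005, 0.042],
  ],
  grip=[0.386, 0.386, 0.386, 0.386, 0.386],
)

```text
clock: 18.02
tool_pos: [0.5606, 0.0146, 0.1952]
eef_rot: [0.999, -0.028, 0.044, 0.001]
contact_force: [-0.1, -0.5, -1.7]
opening: 0.62
finger_force: 8.5
```

Run:
```python
from h import *
s=r.get_state();M=R.from_quat(s["eef_rot"]).as_matrix()@flip@R.from_euler('y',-RELT).as_matrix()
tip=s["tool_pos"]-M[:,2]*.117
print("tip in pocket frame",(Rp.T@(tip-PK)).round(4),"moment",s["moment"].round(2))
rel([(pk(-.004,0,.042),Tpt)])
```

```text
tip in pocket frame [-0.0034 -0.0002 -0.0743] moment [0.02 0.15 0.04]
clock 18.02 pos [0.5606 0.0146 0.1952] F [-0.1 -0.5 -1.7] open_mm 54.6 ff 8.5
to [0.561 0.015 0.194] turn [-0.    -0.001  0.001] tr [-0.0001 -0.0002  0.0008] dist 0.001
```

Request:
jog_arm(
  turn=[
    [0, 0, 0],
    [0, 0, 0],
    [0, 0, 0],
    [0, 0, 0],
    [0, 0, 0],
  ],
  translation=[
    [0, 0, 0],
    [0, 0, 0],
    [0, 0, 0],
    [0, 0, 0],
    [0, 0, 0],
  ],
  grip=[0.42, 0.5, 0.6, 0.6, 0.6],
  force=50,
)

```text
clock: 18.65
tool_pos: [0.5605, 0.0147, 0.1957]
eef_rot: [0.999, -0.028, 0.045, 0.001]
contact_force: [0.5, -0.1, -0.8]
opening: 0.568
finger_force: 49.8
```

Run:
```python
from h import *
s=r.get_state();d=s["tool_pos"]
rel([(d+Rp[:,2]*.04,Tpt),(d+Rp[:,2]*.16,Tpt)])
```

```text
clock 18.65 pos [0.5605 0.0147 0.1957] F [ 0.5 -0.1 -0.8] open_mm 49.9 ff 49.8
to [0.541 0.016 0.23 ] turn [-0.    -0.002  0.001] tr [-0.0168 -0.     -0.0363] dist 0.04
to [0.481 0.019 0.334] turn [-0.    -0.002  0.001] tr [-6.740e-02 -1.000e-04 -1.451e-01] dist 0.16
```

Opening is 49.9 mm at 50 N, exactly the cap-held figure. Drawing out along the axis.

Request:
jog_arm(
  turn=[
    [0, 0, 0],
    [0, 0, 0],
    [0, 0, 0],
    [0, 0, 0],
    [0, 0, 0],
    [0, 0, 0],
    [0, 0, 0],
    [0, 0, 0],
    [0, 0, 0],
    [0, 0, 0],
  ],
  translation=[
    [-0.0042, 0, -0.009],
    [-0.0105, 0, -0.0227],
    [-0.019, 0, -0.041],
    [-0.0274, 0, -0.059],
    [-0.0358, 0, -0.0772],
    [-0.0442, 0, -0.0953],
    [-0.0527, 0, -0.1134],
    [-0.061, 0, -0.1315],
    [-0.0674, 0, -0.1451],
    [-0.0674, 0, -0.1451],
  ],
  grip=[0.6, 0.6, 0.6, 0.6, 0.6, 0.6, 0.6, 0.6, 0.6, 0.6],
)

```text
clock: 19.9
tool_pos: [0.4806, 0.0192, 0.3351]
eef_rot: [0.999, -0.027, 0.045, 0.001]
contact_force: [-0.5, 0.0, -3.2]
opening: 0.57
finger_force: 49.9
```

Run:
```python
from h import *
im=cams.snapshot("top");si=cams.snapshot("side")
cv2.imwrite("pics/m6.png",cv2.resize(si[130:290,240:420],None,fx=3.5,fy=3.5,interpolation=2)[:,:,::-1])
for n in ("tongs","vial"):print(n,[(np.round(x["position"],3).tolist(),round(x["p"],2)) for x in models.place_of("side",n)])
s=r.get_state();M=R.from_quat(s["eef_rot"]).as_matrix()@flip@R.from_euler('y',-RELT).as_matrix()
tip=s["tool_pos"]-M[:,2]*.117
print("tip",tip.round(3),"base exp",(tip-M[:,2]*.058).round(3))
rel([(np.array([.47,.10,.36]),Tu(0)),(TR+[0,0,.30],Tu(0)),(TR+[0,0,.20],Tu(0))])
```

```text
tongs [([0.537, 0.03, 0.234], 0.77), ([0.479, 0.023, 0.336], 0.21)]
vial [([0.555, 0.017, 0.176], 0.69)]
tip [0.539 0.016 0.232] base exp [0.568 0.014 0.182]
clock 20.1 pos [0.4806 0.0193 0.3336] F [ 0.9  0.  -3.5] open_mm 50.0 ff 49.9
to [0.47 0.1  0.36] turn [-0.009 -0.524 -0.055] tr [-0.0126 -0.08   -0.0276] dist 0.086
to [0.439 0.293 0.3  ] turn [-0.009 -0.524 -0.055] tr [-0.0593 -0.271   0.0285] dist 0.279
to [0.439 0.293 0.2  ] turn [-0.009 -0.524 -0.055] tr [-0.0681 -0.271   0.1281] dist 0.307
```

View pics/m6.png

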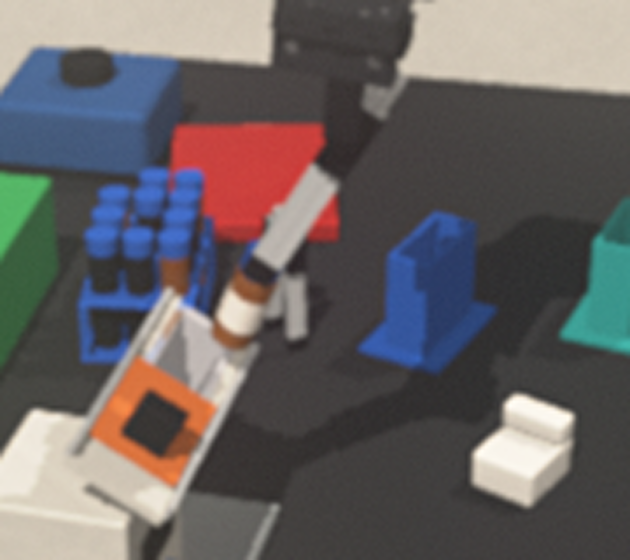

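The tongs hold the vial by its cap, clear of the pocket, with the cap at about (314,207) in the side image. It has swung slightly towards vertical. Lifting, uprighting and moving over the tray.

Run:
```python
from h import *
rel([(np.array([.465,.03,.40]),Tpt),(np.array([.45,.10,.40]),Tu(0)),(TR+[0,0,.36],Tu(0)),(TR+[0,0,.26],Tu(0))])
```

```text
clock 20.1 pos [0.4806 0.0193 0.3336] F [ 0.9  0.  -3.5] open_mm 50.0 ff 49.9
to [0.465 0.03  0.4  ] turn [ 0.    -0.001  0.001] tr [-0.0102 -0.0098 -0.0675] dist 0.069
to [0.45 0.1  0.4 ] turn [-0.009 -0.524 -0.055] tr [-0.029  -0.0789 -0.0692] dist 0.109
to [0.439 0.293 0.36 ] turn [-0.009 -0.524 -0.055] tr [-0.054  -0.271  -0.0313] dist 0.278
to [0.439 0.293 0.26 ] turn [-0.009 -0.524 -0.055] tr [-0.0628 -0.271   0.0683] dist 0.286
```

Request:
jog_arm(
  turn=[
    [0, 0, 0],
    [0, 0, 0],
    [0, -0.07, -0.01],
    [0, -0.17, -0.02],
    [0, -0.28, -0.03],
    [-0.005, -0.38, -0.04],
    [-0.009, -0.47, -0.05],
    [-0.009, -0.524, -0.055],
    [-0.009, -0.524, -0.055],
    [-0.009, -0.524, -0.055],
    [-0.009, -0.524, -0.055],
    [-0.009, -0.524, -0.055],
    [-0.009, -0.524, -0.055],
    [-0.009, -0.524, -0.055],
  ],
  translation=[
    [-0.004, -0.004, -0.03],
    [-0.01, -0.01, -0.0675],
    [-0.017, -0.03, -0.069],
    [-0.025, -0.055, -0.069],
    [-0.03, -0.085, -0.068],
    [-0.035, -0.12, -0.06],
    [-0.04, -0.155, -0.055],
    [-0.045, -0.19, -0.045],
    [-0.05, -0.225, -0.038],
    [-0.053, -0.25, -0.032],
    [-0.054, -0.271, -0.025],
    [-0.059, -0.271, 0.02],
    [-0.063, -0.271, 0.068],
    [-0.063, -0.271, 0.068],
  ],
  grip=[0.6, 0.6, 0.6, 0.6, 0.6, 0.6, 0.6, 0.6, 0.6, 0.6, 0.6, 0.6, 0.6, 0.6],
)

```text
clock: 21.85
tool_pos: [0.4372, 0.2927, 0.2585]
eef_rot: [0.976, -0.001, -0.219, 0.001]
contact_force: [0.2, 0.4, -1.9]
opening: 0.568
finger_force: 49.9
```

Run:
```python
from h import *
im=cams.snapshot("top");si=cams.snapshot("side")
cv2.imwrite("pics/m7.png",cv2.resize(si[220:420,240:420],None,fx=3,fy=3,interpolation=2)[:,:,::-1])
for c in("side","top"):
  for n in ("tongs","vial","tray"):print(c,n,[(np.round(x["position"],3).tolist(),round(x["p"],2)) for x in models.place_of(c,n)])
s=r.get_state();M=R.from_quat(s["eef_rot"]).as_matrix()@flip@R.from_euler('y',-RELT).as_matrix()
tip=s["tool_pos"]-M[:,2]*.117
print("tip",tip.round(4),"up",M[:,2].round(3))
print("aligned vial: cap top, base px",proj("side",np.array([tip+M[:,2]*.012,tip-M[:,2]*.058])).round(1))
rel([(TR+[0,0,.176],Tu(0))])
```

```text
side tongs [([0.434, 0.307, 0.141], 0.73)]
side vial [([0.43, 0.293, 0.088], 0.61)]
side tray [([0.437, 0.296, 0.001], 0.95)]
top tongs [([0.435, 0.311, 0.14], 0.86), ([0.582, -0.269, 0.001], 0.7), ([0.436, 0.293, 0.262], 0.48)]
top vial [([0.427, 0.298, 0.086], 0.48)]
top tray [([0.439, 0.296, -0.001], 0.58)]
tip [0.44   0.2931 0.145 ] up [-0.003 -0.002  1.   ]
aligned vial: cap top, base px [[335.5 319.2]
 [334.9 347.5]]
clock 22.25 pos [0.4396 0.2929 0.262 ] F [ 0.  -0.5 -3. ] open_mm 50.1 ff 49.9
to [0.439 0.293 0.176] turn [-0.002 -0.003  0.001] tr [0.0356 0.0001 0.0783] dist 0.086
```

View pics/m7.png

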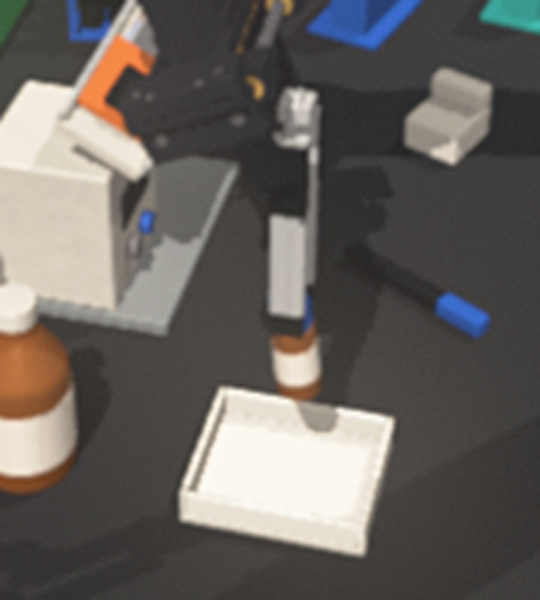

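The vial hangs over the tray with its base at about (338,350) in the side image. Its base leans roughly 8° towards the robot. I'll pitch the tongs by 0.15 rad so the vial is plumb, then lower it.

Run:
```python
from h import *
T=tool_of_tongs(R.from_euler('y',-.15).as_matrix())
rel([(np.array([.4205,.293,.208]),T),(np.array([.4205,.293,.178]),T)])
```

```text
clock 22.25 pos [0.4396 0.2929 0.262 ] F [ 0.  -0.5 -3. ] open_mm 50.1 ff 49.9
to [0.42  0.293 0.208] turn [-0.002  0.147  0.001] tr [0.0054 0.     0.0571] dist 0.057
to [0.42  0.293 0.178] turn [-0.002  0.147  0.001] tr [0.0179 0.0001 0.0843] dist 0.086
```

Request:
jog_arm(
  turn=[
    [0, 0.08, 0],
    [0, 0.147, 0],
    [0, 0.147, 0],
    [0, 0.147, 0],
    [0, 0.147, 0],
  ],
  translation=[
    [0.002, 0, 0.015],
    [0.004, 0, 0.035],
    [0.0054, 0, 0.057],
    [0.0054, 0, 0.057],
    [0.0054, 0, 0.057],
  ],
  grip=[0.6, 0.6, 0.6, 0.6, 0.6],
)

```text
clock: 22.88
tool_pos: [0.4209, 0.2929, 0.2078]
eef_rot: [0.99, 0.0, -0.143, -0.001]
contact_force: [0.2, -0.4, -3.4]
opening: 0.564
finger_force: 49.9
```

Run:
```python
from h import *
im=cams.snapshot("top");si=cams.snapshot("side")
for c in("side","top"):
  for n in ("tongs","vial"):print(c,n,[(np.round(x["position"],3).tolist(),round(x["p"],2)) for x in models.place_of(c,n)])
ms=models.masks_of("side","vial")
for m in ms[:2]:
  v,u=np.nonzero(m["pixels"]);print(m["p"],len(u),u.min(),u.max(),v.min(),v.max())
  for row in range(v.min(),v.max()+1,3): k=u[v==row];print(row,k.min(),k.max(),end="; ")
B=np.array([.437,.293,.034]);print("plumb line px",proj("side",np.array([B,B+[0,0,.052]])))
T=tool_of_tongs(R.from_euler('y',-.15).as_matrix())
rel([(np.array([.4205,.293,.178]),T)])
```

```text
side tongs [([0.434, 0.308, 0.096], 0.84)]
side vial [([0.436, 0.297, 0.036], 0.87)]
top tongs [([0.584, -0.268, -0.002], 0.71), ([0.438, 0.308, 0.091], 0.61)]
top vial []
0.76 314 328 343 343 373
343 342 343; 346 342 342; 349 341 343; 352 329 343; 355 329 343; 358 329 343; 361 329 342; 364 329 342; 367 328 342; 370 329 341; 373 334 337; plumb line px [[336.21752692 367.81716201]
 [336.56514707 348.04586301]]
clock 23.23 pos [0.4202 0.2929 0.2071] F [ 0.2 -0.1 -2.4] open_mm 50.2 ff 49.9
to [0.42  0.293 0.178] turn [-0.001  0.001  0.   ] tr [ 0.0086 -0.0001  0.0278] dist 0.029
```

The vial is plumb: its edges are vertical in the side mask. Lowering slowly, watching the wrist force.

Request:
jog_arm(
  turn=[
    [0, 0, 0],
    [0, 0, 0],
    [0, 0, 0],
    [0, 0, 0],
    [0, 0, 0],
  ],
  translation=[
    [0.003, 0, 0.01],
    [0.0056, 0, 0.018],
    [0.007, 0, 0.023],
    [0.0077, 0, 0.025],
    [0.0077, 0, 0.025],
  ],
  grip=[0.6, 0.6, 0.6, 0.6, 0.6],
)

```text
clock: 23.85
tool_pos: [0.4201, 0.2929, 0.1806]
eef_rot: [0.99, -0.0, -0.144, -0.0]
contact_force: [1.1, -0.6, -2.6]
opening: 0.565
finger_force: 49.9
```

Request:
jog_arm(
  turn=[
    [0, 0, 0],
    [0, 0, 0],
    [0, 0, 0],
  ],
  translation=[
    [0.0005, 0, 0.0015],
    [0.0006, 0, 0.002],
    [0.0006, 0, 0.002],
  ],
  grip=[0.6, 0.6, 0.6],
)

```text
clock: 24.22
tool_pos: [0.4201, 0.2929, 0.1787]
eef_rot: [0.99, 0.0, -0.143, -0.0]
contact_force: [0.1, -0.2, -3.5]
opening: 0.565
finger_force: 49.9
```

Request:
jog_arm(
  turn=[
    [0, 0, 0],
    [0, 0, 0],
    [0, 0, 0],
  ],
  translation=[
    [0.0005, 0, 0.0015],
    [0.0006, 0, 0.002],
    [0.0006, 0, 0.002],
  ],
  grip=[0.6, 0.6, 0.6],
)

```text
clock: 24.6
tool_pos: [0.4204, 0.2932, 0.177]
eef_rot: [0.99, 0.0, -0.143, -0.001]
contact_force: [0.1, 1.3, 4.1]
opening: 0.566
finger_force: 49.8
```

Request:
jog_arm(
  turn=[
    [0, 0, 0],
    [0, 0, 0],
    [0, 0, 0],
  ],
  translation=[
    [0.0004, 0, 0.001],
    [0.0004, 0, 0.0013],
    [0.0004, 0, 0.0013],
  ],
  grip=[0.6, 0.6, 0.6],
)

```text
clock: 24.98
tool_pos: [0.4202, 0.293, 0.1752]
eef_rot: [0.99, 0.0, -0.143, -0.0]
contact_force: [0.2, 1.3, 3.9]
opening: 0.567
finger_force: 49.8
```

Request:
jog_arm(
  turn=[
    [0, 0, 0],
    [0, 0, 0],
    [0, 0, 0],
    [0, 0, 0],
    [0, 0, 0],
    [0, 0, 0],
    [0, 0, 0],
  ],
  translation=[
    [-0.0003, 0, -0.001],
    [-0.0003, 0, -0.001],
    [-0.0003, 0, -0.001],
    [-0.0003, 0, -0.001],
    [-0.0003, 0, -0.001],
    [-0.0003, 0, -0.001],
    [-0.0003, 0, -0.001],
  ],
  grip=[0.43, 0.425, 0.415, 0.405, 0.395, 0.386, 0.386],
)

```text
clock: 25.85
tool_pos: [0.4202, 0.2929, 0.1762]
eef_rot: [0.99, 0.0, -0.143, -0.0]
contact_force: [-0.1, 0.2, -1.7]
opening: 0.615
finger_force: 8.5
```

Run:
```python
from h import *
s=r.get_state();Rm=R.from_quat(s["eef_rot"]).as_matrix();print("up in tool",(Rm.T@[0,0,1]).round(3))
cams.snapshot("side")
print([(np.round(x["position"],3).tolist(),round(x["p"],2)) for x in models.place_of("side","vial")])
rel([])
```

```text
up in tool [-0.284 -0.001 -0.959]
[([0.43, 0.292, 0.008], 0.75)]
clock 25.95 pos [0.4202 0.2929 0.1762] F [ 0.3  0.5 -3.5] open_mm 53.8 ff 8.5
```

Request:
jog_arm(
  turn=[
    [0, 0, 0],
    [0, 0, 0],
    [0, 0, 0],
    [0, 0, 0],
    [0, 0, 0],
    [0, 0, 0],
    [0, 0, 0],
    [0, 0, 0],
    [0, 0, 0],
  ],
  translation=[
    [-0.0014, 0, -0.0048],
    [-0.0034, 0, -0.0115],
    [-0.0057, 0, -0.0192],
    [-0.0085, 0, -0.0288],
    [-0.0142, 0, -0.048],
    [-0.0256, 0, -0.0863],
    [-0.0398, 0, -0.1343],
    [-0.0511, 0, -0.1726],
    [-0.0511, 0, -0.1726],
  ],
  grip=[0.386, 0.386, 0.386, 0.386, 0.386, 0.386, 0.386, 0.386, 0.386],
)

```text
clock: 27.08
tool_pos: [0.4219, 0.2922, 0.3599]
eef_rot: [0.99, -0.0, -0.14, -0.002]
contact_force: [0.2, -0.2, -2.9]
opening: 0.615
finger_force: 8.5
```

Run:
```python
from h import *
im=cams.snapshot("top");si=cams.snapshot("side")
a=cv2.resize(si[200:420,230:450],(600,600),interpolation=2)
cv2.imwrite("pics/m8.png",a[:,:,::-1])
for c in("side","top"):
  for n in ("tongs","tongs_grip","vial","holder"):print(c,n,[(np.round(x["position"],3).tolist(),round(x["p"],2)) for x in models.place_of(c,n)])
H=Tu(HY);P0=np.array([.469,-.303,.30])
rel([(np.array([.43,.1,.36]),Tu(0)),(P0,H),(P0-[0,0,.179],H)])
rel([],)
```

```text
side tongs [([0.583, -0.269, -0.001], 0.62)]
side tongs_grip [([0.416, 0.295, 0.359], 0.66)]
side vial [([0.58, 0.126, 0.18], 0.73), ([0.432, 0.294, 0.007], 0.7)]
side holder [([0.47, -0.309, 0.002], 0.69), ([0.316, -0.359, -0.004], 0.66)]
top tongs [([0.443, 0.298, 0.236], 0.7), ([0.58, -0.266, 0.004], 0.44)]
top tongs_grip [([0.42, 0.291, 0.361], 0.84), ([0.577, -0.27, 0.081], 0.44)]
top vial [([0.434, 0.297, 0.007], 0.57)]
top holder [([0.47, -0.302, -0.0], 0.59), ([0.313, -0.361, -0.001], 0.59)]
clock 27.57 pos [0.42   0.2927 0.3557] F [ 0.4 -0.6 -1.5] open_mm 54.3 ff 8.5
to [0.43 0.1  0.36] turn [-0.    -0.147 -0.   ] tr [ 0.0084  0.1927 -0.007 ] dist 0.193
to [ 0.469 -0.303  0.3  ] turn [ 0.116 -0.146  0.307] tr [0.063  0.5957 0.0394] dist 0.6
to [ 0.469 -0.303  0.121] turn [ 0.116 -0.146  0.307] tr [0.114  0.5957 0.211 ] dist 0.642
clock 27.57 pos [0.42   0.2927 0.3557] F [ 0.4 -0.6 -1.5] open_mm 54.3 ff 8.5
```

View pics/m8.png

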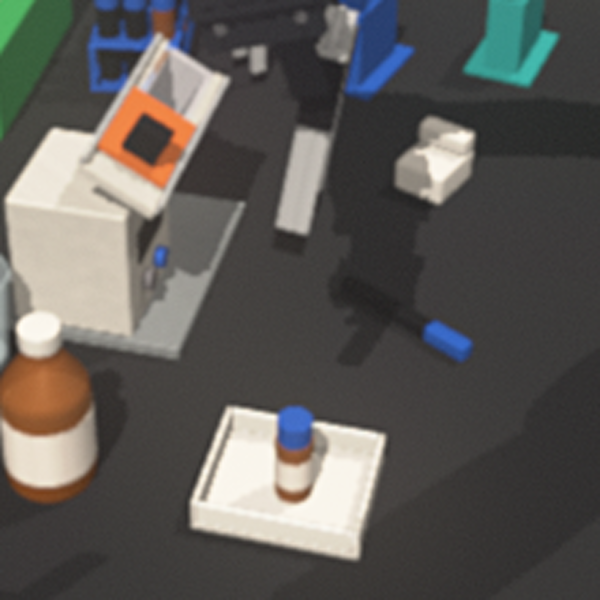

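The vial stands upright in the tray, at about (338,370) in the side image. Now back over the holder.

Request:
jog_arm(
  turn=[
    [0, -0.05, 0],
    [0, -0.1, 0],
    [0, -0.147, 0],
    [0.02, -0.147, 0.05],
    [0.03, -0.147, 0.09],
    [0.05, -0.147, 0.13],
    [0.06, -0.147, 0.17],
    [0.08, -0.147, 0.21],
    [0.1, -0.147, 0.26],
    [0.11, -0.146, 0.29],
    [0.116, -0.146, 0.307],
    [0.116, -0.146, 0.307],
    [0.116, -0.146, 0.307],
    [0.116, -0.146, 0.307],
    [0.116, -0.146, 0.307],
    [0.116, -0.146, 0.307],
  ],
  translation=[
    [0.002, 0.03, 0],
    [0.004, 0.08, -0.005],
    [0.006, 0.135, -0.007],
    [0.008, 0.19, -0.007],
    [0.014, 0.245, -0.004],
    [0.02, 0.3, 0],
    [0.028, 0.355, 0.004],
    [0.036, 0.41, 0.01],
    [0.044, 0.46, 0.016],
    [0.05, 0.51, 0.022],
    [0.057, 0.555, 0.03],
    [0.063, 0.585, 0.037],
    [0.063, 0.596, 0.039],
    [0.063, 0.596, 0.039],
    [0.063, 0.596, 0.039],
    [0.063, 0.596, 0.039],
  ],
  grip=[0.386, 0.386, 0.386, 0.386, 0.386, 0.386, 0.386, 0.386, 0.386, 0.386, 0.386, 0.386, 0.386, 0.386, 0.386, 0.386],
)

```text
clock: 29.58
tool_pos: [0.47, -0.3019, 0.3008]
eef_rot: [0.964, -0.158, -0.213, -0.036]
contact_force: [-0.5, 0.4, -2.2]
opening: 0.616
finger_force: 8.5
```

Run:
```python
from h import *
H=Tu(HY);P0=np.array([.469,-.303,.22])
rel([(P0,H),(P0-[0,0,.099],H)])
s=r.get_state();M=R.from_quat(s["eef_rot"]).as_matrix()@flip@R.from_euler('y',-RELT).as_matrix()
tip=s["tool_pos"]-M[:,2]*.117;print("tip pred",tip.round(3),"up",M[:,2].round(3),"q",s["q"].round(2))
im=cams.snapshot("top");si=cams.snapshot("side")
for c in("side","top"):
  for n in ("tongs","tongs_grip","holder"):print(c,n,[(np.round(x["position"],3).tolist(),round(x["p"],2)) for x in models.place_of(c,n)])
# side view: draw expected tongs axis & holder outline
hR=R.from_euler('z',HY).as_matrix()
d=si.copy()
def ln(a,b,c): 
    u=proj("side",np.array([a,b]));cv2.line(d,tuple(int(v) for v in u[0].round()),tuple(int(v) for v in u[1].round()),c,1)
ln(tip,tip+M[:,2]*.16,(255,0,0))
C=[np.array([.469,-.304,0])+hR@[sx*.018,sy*.042,.085] for sx,sy in((1,1),(1,-1),(-1,-1),(-1,1))]
for i in range(4): ln(C[i],C[(i+1)%4],(255,255,0))
cv2.imwrite("pics/m9.png",np.hstack([cv2.resize(d[90:250,310:420],(400,582),interpolation=0),cv2.resize(si[90:250,310:420],(400,582),interpolation=2)])[:,:,::-1])
```

```text
clock 29.57 pos [ 0.47   -0.3019  0.3008] F [-0.5  0.4 -2.2] open_mm 54.2 ff 8.5
to [ 0.469 -0.303  0.22 ] turn [-0.    -0.001  0.002] tr [0.0335 0.0015 0.0736] dist 0.081
to [ 0.469 -0.303  0.121] turn [-0.    -0.001  0.002] tr [0.0752 0.0016 0.1633] dist 0.18
tip pred [ 0.47  -0.302  0.184] up [-0.002 -0.001  1.   ] q [ 0.08  0.92  0.92  1.31 -0.45  1.6  -0.92]
side tongs [([0.467, -0.294, 0.18], 0.83), ([0.585, -0.267, -0.001], 0.65)]
side tongs_grip [([0.47, -0.301, 0.303], 0.67), ([0.582, -0.266, 0.085], 0.6)]
side holder [([0.466, -0.307, 0.001], 0.94), ([0.313, -0.357, -0.001], 0.82)]
top tongs [([0.47, -0.295, 0.178], 0.65)]
top tongs_grip [([0.465, -0.301, 0.303], 0.96)]
top holder [([0.315, -0.36, -0.0], 0.97), ([0.472, -0.303, -0.002], 0.91), ([0.439, 0.299, 0.001], 0.69)]
```

View pics/m9.png

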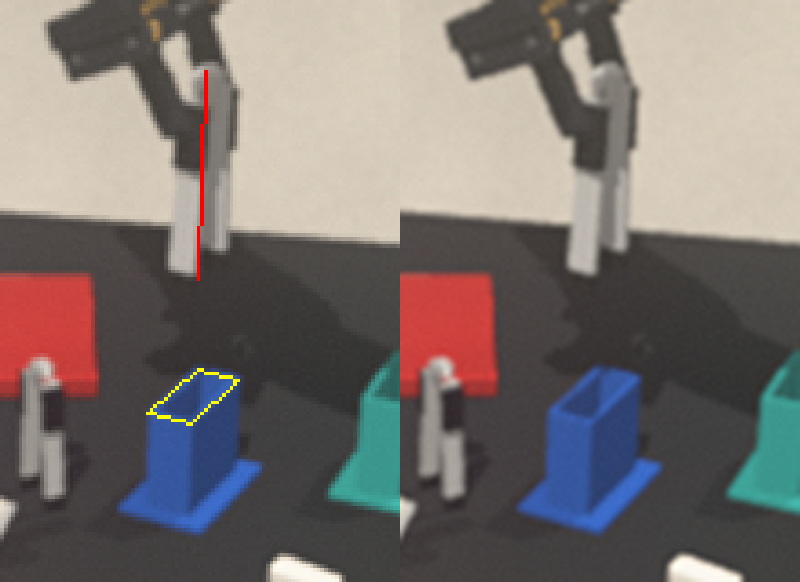

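The overlaid holder rim fits the picture, with the rim centre near (363,198). The tongs hang upright over it. Inserting.

Request:
jog_arm(
  turn=[
    [0, 0, 0],
    [0, 0, 0],
    [0, 0, 0],
    [0, 0, 0],
    [0, 0, 0],
    [0, 0, 0],
  ],
  translation=[
    [0.015, 0.0015, 0.035],
    [0.0335, 0.0015, 0.0736],
    [0.0375, 0.0015, 0.082],
    [0.042, 0.0015, 0.0915],
    [0.046, 0.0015, 0.1005],
    [0.046, 0.0015, 0.1005],
  ],
  grip=[0.386, 0.386, 0.386, 0.386, 0.386, 0.386],
)

```text
clock: 30.72
tool_pos: [0.4684, -0.3043, 0.19]
eef_rot: [0.963, -0.159, -0.213, -0.036]
contact_force: [-0.1, 0.6, -2.3]
opening: 0.619
finger_force: 8.5
```

Run:
```python
from h import *
H=Tu(HY)
rel([(np.array([.469,-.303,.123]),H)])
print(r.get_state()["moment"].round(2))
```

```text
clock 30.73 pos [ 0.4684 -0.3043  0.19  ] F [-0.1  0.6 -2.3] open_mm 54.5 ff 8.5
to [ 0.469 -0.303  0.123] turn [-0.001 -0.001  0.   ] tr [ 0.0284 -0.0014  0.0607] dist 0.067
[-0.15 -0.56  0.01]
```

Request:
jog_arm(
  turn=[
    [0, 0, 0],
    [0, 0, 0],
    [0, 0, 0],
    [0, 0, 0],
    [0, 0, 0],
    [0, 0, 0],
  ],
  translation=[
    [0.0085, 0, 0.018],
    [0.017, -0.001, 0.0365],
    [0.0245, -0.001, 0.052],
    [0.0271, -0.001, 0.058],
    [0.0279, -0.001, 0.0597],
    [0.0279, -0.001, 0.0597],
  ],
  grip=[0.386, 0.386, 0.386, 0.386, 0.386, 0.386],
)

```text
clock: 31.48
tool_pos: [0.4689, -0.3037, 0.1244]
eef_rot: [0.963, -0.159, -0.213, -0.035]
contact_force: [0.3, 0.3, -1.4]
opening: 0.614
finger_force: 8.5
```

Request:
jog_arm(
  turn=[
    [0, 0, 0],
    [0, 0, 0],
    [0, 0, 0],
    [0, 0, 0],
  ],
  translation=[
    [0.0006, 0, 0.0014],
    [0.0011, 0, 0.0023],
    [0.0011, 0, 0.0023],
    [0.0011, 0, 0.0023],
  ],
  grip=[0.386, 0.386, 0.386, 0.386],
)

```text
clock: 31.98
tool_pos: [0.4689, -0.3037, 0.1222]
eef_rot: [0.963, -0.159, -0.213, -0.035]
contact_force: [0.8, -0.2, 3.7]
opening: 0.616
finger_force: 7.1
```

On the holder floor. Opening and retreating.

Request:
jog_arm(
  turn=[
    [0, 0, 0],
    [0, 0, 0],
    [0, 0, 0],
    [0, 0, 0],
    [0, 0, 0],
    [0, 0, 0],
    [0, 0, 0],
    [0, 0, 0],
    [0, 0, 0],
    [0, 0, 0],
    [0, 0, 0],
    [0, 0, 0],
  ],
  translation=[
    [0, 0, 0],
    [0, 0, 0],
    [0, 0, 0],
    [0, 0, 0],
    [0, 0, 0],
    [-0.008, 0, -0.018],
    [-0.021, 0, -0.045],
    [-0.042, 0, -0.09],
    [-0.063, 0, -0.136],
    [-0.076, 0, -0.163],
    [-0.076, 0, -0.163],
    [-0.076, 0, -0.163],
  ],
  grip=[0.36, 0.3, 0.2, 0.1, 0.05, 0.05, 0, 0, 0, 0, 0, 0],
)

```text
clock: 33.48
tool_pos: [0.4685, -0.303, 0.3011]
eef_rot: [0.963, -0.159, -0.213, -0.036]
contact_force: [0.8, -0.1, 0.2]
opening: 0.995
finger_force: 0.0
```

Run:
```python
from h import *
rel([])
im=cams.snapshot("top");si=cams.snapshot("side")
cv2.imwrite("pics/m10.png",np.hstack([cv2.resize(si[140:420,190:470],(400,400),interpolation=2),cv2.resize(im[130:330,150:470],(400,400),interpolation=2)])[:,:,::-1])
for c in("side","top"):
  for n in ("tongs","tongs_grip","holder","vial","guard_knob","amber_bottle","beaker","tube_rack"):print(c,n,[(np.round(x["position"],3).tolist(),round(x["p"],2)) for x in models.place_of(c,n)])
```

```text
clock 33.48 pos [ 0.4685 -0.303   0.3011] F [ 0.8 -0.1  0.2] open_mm 87.6 ff 0.0
side tongs [([0.585, -0.268, -0.0], 0.83)]
side tongs_grip [([0.581, -0.269, 0.089], 0.8), ([0.468, -0.3, 0.124], 0.61)]
side holder [([0.314, -0.357, -0.001], 0.66), ([0.467, -0.306, 0.001], 0.59)]
side vial [([0.431, 0.295, 0.006], 0.83)]
side guard_knob [([0.583, 0.129, 0.179], 0.64)]
side amber_bottle [([0.611, 0.306, -0.001], 0.98)]
side beaker [([0.711, 0.2, 0.001], 0.82)]
side tube_rack [([0.698, -0.283, -0.001], 0.8)]
top tongs [([0.468, -0.296, -0.002], 0.68)]
top tongs_grip [([0.469, -0.303, 0.121], 0.7)]
top holder [([0.313, -0.36, 0.0], 0.89), ([0.47, -0.303, 0.004], 0.76)]
top vial [([0.434, 0.297, 0.005], 0.52)]
top guard_knob [([0.578, 0.123, 0.176], 0.82)]
top amber_bottle [([0.615, 0.309, 0.002], 0.71), ([0.696, -0.286, -0.002], 0.47)]
top beaker [([0.713, 0.198, -0.002], 0.58)]
top tube_rack [([0.694, -0.284, -0.003], 0.87), ([0.47, -0.304, 0.003], 0.16)]
```

View pics/m10.png

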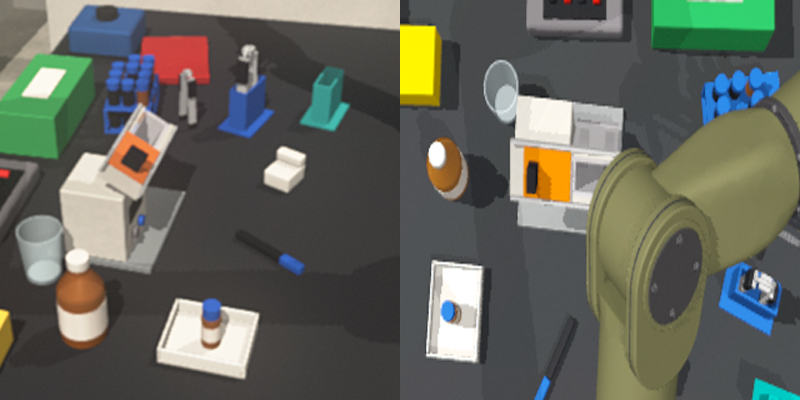

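The vial stands upright in the tray at about (336,365) in the side image. The tongs are upright in the blue holder at (363,190), and the guard is aside. The bottle, beaker and rack have not moved. Handing in.

```bash
python3 -c "
from plant import r
print(r.finish_job())"
```

```text
the job is handed in; nothing more can be done
None
```

The job is handed in at 34 s on the robot's clock: guard fully aside, vial drawn out by its cap and standing upright in the white tray, tongs back upright in the blue holder, and the rack, bottle and beaker left where they were.

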